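Set out a crucible and sample vials on a layout board

TASK

Set out the layout board round the blue-capped white jar and the brown dropper bottle that already stand on its middle row (leave these two where they are): lay the round cork pad on the ring between them and stand the white porcelain crucible on top of the pad, stand the red-capped vial on the ring directly in front of the white jar, and the black-capped vial on the ring directly behind the dropper bottle. Behind means towards the board's blue-striped far edge, in front means towards the robot. Set each thing upright in the middle of its place, leave the rest of the bench undisturbed, and let go of everything.

Things in the scene. Friction and masses are not known exactly. Their poses are not given: they have to be found in the camera images.
- layout_board: White square board, 250 x 250 mm, 8 mm thick, fixed to the bench, turned at most 0.25 rad. Its origin is the centre of its underside; x points to the far edge with the blue strip (behind), y to its left, z up. On its top (z = 8 mm) nine thin black ring marks of 68 mm outer diameter, only drawn, in 3 rows of 3: ring centres at x = -76 (front row), 0 (middle row), +76 mm (back row) and y = -76, 0, +76 mm.
- white_jar: White plastic jar with a light blue cap, 56 mm diameter, 68 mm high, loose (about 120 g). Stands on the left or the right ring of the board's middle row and stays there. Origin: centre of its underside, z up.
- dropper_bottle: Brown glass dropper bottle with a black cap, 33 mm diameter, 64 mm high, loose (about 45 g). Stands on the other end ring of the board's middle row and stays there. Origin: centre of its underside, z up.
- red_vial: Small clear round vial with a red cap, 24 mm diameter, 52 mm high, about 22 g, upright on the bench. Origin: centre of its underside, z up (along the vial).
- black_vial: Small clear round vial with a black cap, otherwise like the red one: 24 mm diameter, 52 mm high, about 22 g, upright on the bench. Origin: centre of its underside, z up.
- crucible: White porcelain crucible, an open round cup: 26 mm diameter at the foot, 42 mm at the rim, 35 mm high, about 30 g, upright on the bench. Origin: centre of its underside, z up. The wall slopes outward to the rim.
- white_vial: Small round vial with a white cap, 24 mm diameter, 52 mm high, on the bench: a bystander, not to be moved. Origin: centre of its underside.
- rubber_stopper: Brick-red rubber stopper, 33 mm diameter at its top, 26 mm high, on the bench: a bystander, not to be moved. Origin: centre of its underside.
- cal_weight: Brass-coloured calibration weight with a knob, 26 mm diameter, 41 mm high, on the bench: a bystander, not to be moved. Origin: centre of its underside.
- cork_pad: Thick round pad of brown cork with a flat top: 60 mm diameter, 16 mm high, about 30 g, lying flat on the bench. Origin: centre of its underside, z up.

How it is judged:
By the outcome, as a careful person would: the job done as asked, in the order asked, and still so for the second after the job is handed in, with the robot touching nothing.
It also fails if it takes over 104 s, if anything falls off the work surface, if the arm or the gripper's body presses on something with over 40 N, if the wrist force passes 120 N, or if a joint passes its speed limit or range.

ROBOT

A 6-joint arm with a two-finger parallel gripper is mounted at the origin on a cart in front of the work surface, level with it; the furniture and walls round the work are solid. World frame = base frame: x ahead of the robot, y to its left, z up, the work surface at z = 0. Lengths are in m, angles in degrees, forces in N, time in s.
With the tool pointing down it reaches from about 0.375 to 0.925 m from the base axis. Payload 5.7 kg.
Tool frame: the origin (TCP) lies midway between the tips of the shut fingers; the grasp point (between the pads) lies 19 mm behind it; x points along the fingers, y is the direction in which the jaws open and shut, and the axes are right-handed (so a half turn about x gives the same grasp; the last joint's range is limited). The gripper opens to 88 mm and grips with 3 to 60 N. Pads are 20 mm wide; open, the fingers measure 115 mm over their backs; the gripper's body (75 mm by 178 mm) begins 61 mm behind the grasp point.
Start: joints at [-70.938, 20.558, 86.54, -0, 72.909, -6.595], TCP at [0.26, -0.541, 0.196] pointing down, gripper open.
Joint ranges: [-170.27, 170.27], [-57.76, 135], [12.27, 136.19], [-55.21, 235.2], [11.17, 155.16], [-170.74, 170.74]. Speed limits (degrees/s): [136.94, 136.94, 180, 180, 180, 180].

INTERFACE

Orientations are given as [roll, pitch, yaw] about the fixed x, y, z axes, in that order (R = Rz(yaw) Ry(pitch) Rx(roll)).
In Python, from workcell import robot gives the robot as it stands. The module is installed in compiled form; this text tells all that it offers.
- The arm moves only by the shell command python3 -m handwheel 'ROWS' [OPENING] [FORCE]. ROWS is JSON, a list of rows, each a list of 6 numbers: the shift along the tool's x, y, z in cm, then the turn, a rotation vector about the tool's x, y, z in degrees. In form: [[x, y, z, rx, ry, rz], ...]. A call has 1 to 12 rows; each row is the pose to reach, as a shift and turn from the pose measured when the call began, along the tool's axes at that moment; what a row does not reach only later rows make up. A row lasts 1/12 s, in which the tool goes at most 41.7 mm and 7.16 degrees, less where a joint would pass 70% of its speed; a pose out of reach is approached as far as the arm can. A call with a gripper value outside its range is refused whole. OPENING is the opening, from 0 (shut) to 1 (fully open), set as the call begins (- or left out, the last holds). The fingers move at their own pace and stop on an object; FORCE is the grip in N (left out, the last holds). Time passes only in rows, so rows that repeat a pose let the fingers close. It gives the time, the measured TCP pose, the force and the opening at its end, in the units of the state.
- robot.get_state(): the state, without advancing time (a new reading comes with each control period).
- robot.capture(name): name is "scene" or "top"; returns a dict with "img" (480x640x3 uint8, red, green, blue), "range_z" (480x640 float32, m along the optical axis (not along the pixel's ray), 0 where there is no reading), "mtx" (3x3 intrinsics, pixels), "k1" (the pictures are not rectified: a ray, as slopes to the right and down, at radius r is drawn at 1 + k1 r^2 times it, then the intrinsics apply), "T" (4x4, takes a point from camera to world coordinates). Camera axes: x right, y up, looking along -z (the intrinsics and any distortion apply to the point x, -y, -z); pixel columns grow to the right and rows downward; lengths in m; the calibration is good to about 2 mm. A picture is of the moment at which its call begins.
- robot.close_job(): hands the job in, once; it reports no verdict.
Trained networks look in a picture, given as the dict that the camera call returned (one of the last four; its "shot" number tells which), for a name from the list of things; names that differ only in an ending like _2 or _b are one class to them, and where a whole thing is asked for, a point or a joint stands for the part that bears it (a point fixed in the world has none). Each returns a list of dicts, best first, with "conf" (0 to 1); they miss things now and then, are a little off and sometimes report something else, mostly with a low value. They report only what shows in the picture. A call takes as long as a camera call.
- robot.regions_of(query, picture): "region" (480x640 bool, what is visible of it) and "location" ([row, column] in pixels, amid what is visible of it).
The state is a dict: "time_s": time; "joints": joint angles; "dq": joint speeds; "tau": joint torques, N m; "ee_pos": TCP position; "orientation": TCP orientation; "contact_force": force on the tool from outside, world axes, zero at the start; "torque": the same for the moment, N m; "width": opening from 0.0 (shut) to 1.0 (fully open).
Only numpy, scipy, OpenCV 4.12 (cv2) and the standard library are available. Lean on these libraries where they do the work, as an engineer would, in place of code of your own. Each camera call takes 0.05 s, during which the arm holds its last target.

## Working session

There is one attempt and no reset: what is moved stays moved. The work goes in short steps, Python scripts to look and compute and a shell command to move; the robot and the scene stay as the last step left them, time stands still between calls to the robot, and variables do not carry over. Pictures are saved under pics/ and viewed, and the job is handed in when it is done.

```bash
mkdir -p pics
python3 - <<'E'
from workcell import robot
import cv2,numpy as np
print(robot.get_state())
for n in("scene","top"):
    c=robot.capture(n); cv2.imwrite(f"pics/{n}0.png",c["img"][:,:,::-1]); print(n,c["mtx"],c["k1"],c["T"],c["shot"])
E
```

```text
{'time_s': 0.0, 'joints': array([-7.09404312e+01,  2.05994651e+01,  8.65993060e+01, -2.38130704e-03,
        7.29083782e+01, -6.59590465e+00]), 'dq': array([ 0.01100439,  0.08649395, -0.02283753,  0.07740475, -0.00069945,
       -0.04036154]), 'tau': array([ 7.44201570e-04, -5.15365291e+01, -2.70725262e+01,  6.76593999e-02,
        3.53213225e-02, -1.26296072e-04]), 'ee_pos': array([ 0.25949576, -0.54014936,  0.19479163]), 'orientation': array([-95.37967267,  89.89282653, 110.27650276]), 'contact_force': array([-0.2717635 ,  0.28068926, -0.89903493]), 'torque': array([-0.01153653,  0.03894232,  0.00189174]), 'width': 1.0006969651922555}
scene [[481.76555813   0.         320.26912572]
 [  0.         481.76555813 237.27866177]
 [  0.           0.           1.        ]] -0.008637798524230312 [[ 0.90319768  0.22506206 -0.36548736  0.21568539]
 [-0.42851351  0.42380122 -0.79797788 -0.84670866]
 [-0.02470056  0.87734805  0.47921841  0.55366581]
 [ 0.          0.          0.          1.        ]] 1
top [[540.03590967   0.         317.58609561]
 [  0.         540.03590967 250.13744726]
 [  0.           0.           1.        ]] -0.1513123728155078 [[ 0.01107233  0.98609015 -0.16584218  0.39183042]
 [-0.99977309  0.00789882 -0.01978312 -0.00503035]
 [-0.01819799  0.16602359  0.98595385  1.44942171]
 [ 0.          0.          0.          1.        ]] 2
```

View pics/scene0.png

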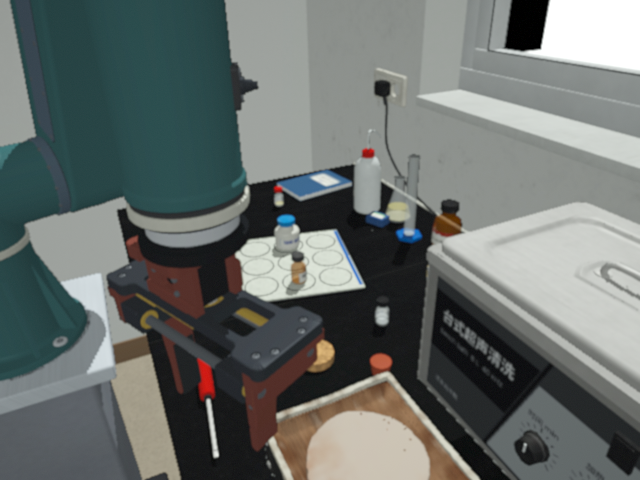

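View pics/top0.png

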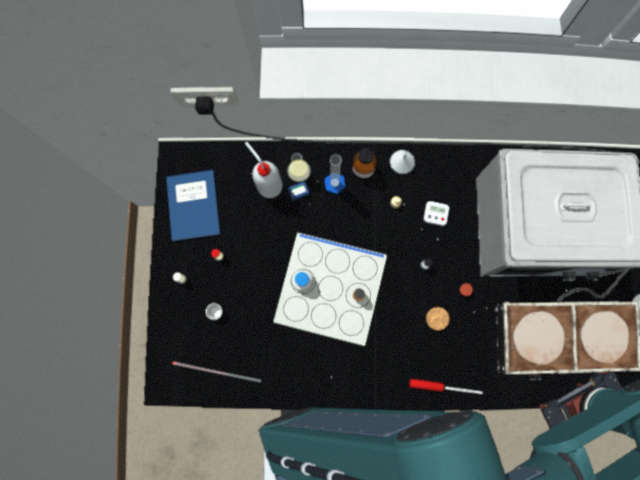

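The top view shows the board centred near (330,289) with its blue edge up. The jar is on the left at (302,281) and the dropper on the right at (360,296). Also visible: red vial (217,254), black vial (426,264), crucible (213,311), cork (437,318), white vial (179,277), stopper (466,290) and brass weight (396,201).

```bash
cat > h.py <<'E'
from workcell import robot
import cv2,numpy as np
from scipy.spatial.transform import Rotation as R
def rays(c,pts):
    pts=np.asarray(pts,float).reshape(-1,1,2)
    k=c["k1"]
    u=cv2.undistortPoints(pts,c["mtx"],np.array([k,0,0,0.])).reshape(-1,2)
    return np.c_[u[:,0],-u[:,1],-np.ones(len(u))]
def onplane(c,pts,z):
    d=rays(c,pts)@c["T"][:3,:3].T; o=c["T"][:3,3]
    return o+d*((z-o[2])/d[:,2])[:,None]
def cloud(c,mask):
    v,u=np.nonzero(mask&(c["range_z"]>0))
    d=rays(c,np.c_[u,v])*c["range_z"][v,u][:,None]
    return d@c["T"][:3,:3].T+c["T"][:3,3]
def proj(c,P):
    q=(np.atleast_2d(P)-c["T"][:3,3])@c["T"][:3,:3]
    q=q*[1,-1,-1]
    return cv2.projectPoints(q.astype(float),np.zeros(3),np.zeros(3),c["mtx"],np.array([c["k1"],0,0,0.]))[0].reshape(-1,2)
NAMES=["layout_board","white_jar","dropper_bottle","red_vial","black_vial","crucible","white_vial","rubber_stopper","cal_weight","cork_pad"]
H=dict(white_jar=.068,dropper_bottle=.064,red_vial=.052,black_vial=.052,crucible=.035,white_vial=.052,rubber_stopper=.026,cal_weight=.041,cork_pad=.016,layout_board=.008)
E
cat > look.py <<'E'
from h import *
import sys
cam=sys.argv[1]; names=sys.argv[2].split(",") if len(sys.argv)>2 else NAMES
c=robot.capture(cam)
for n in names:
    for r in robot.regions_of(n,c)[:2]:
        m=r["region"]; P=cloud(c,m)
        if len(P)<3: print(n,r["conf"],r["location"],"nopts");continue
        zt=np.percentile(P[:,2],95); t=P[P[:,2]>zt-.006]
        (u,v),rad=cv2.minEnclosingCircle(t[:,:2].astype(np.float32))
        print(n,round(r["conf"],2),np.round(r["location"]),"n",len(P),"zt %.4f"%zt,"topmean",t.mean(0).round(4),"circ",np.round((u,v,rad),4),"lo",P.min(0).round(3),"hi",P.max(0).round(3))
E
python3 look.py top; python3 look.py scene
```

```text
layout_board 0.63 [291. 331.] n 8307 zt 0.0135 topmean [ 0.5286 -0.013   0.0106] circ [ 0.5296 -0.0108  0.1716] lo [ 0.384 -0.162 -0.009] hi [0.679 0.139 0.074]
white_jar 0.65 [282. 303.] n 380 zt 0.0800 topmean [0.5485 0.0638 0.0776] circ [0.5479 0.0635 0.0188] lo [0.521 0.035 0.003] hi [0.575 0.095 0.085]
dropper_bottle 0.38 [281. 303.] n 378 zt 0.0800 topmean [0.5483 0.0638 0.0777] circ [0.5479 0.0635 0.0188] lo [0.521 0.037 0.003] hi [0.575 0.092 0.085]
red_vial 0.52 [258. 216.] n 84 zt 0.0561 topmean [0.6155 0.293  0.0533] circ [0.6162 0.2925 0.011 ] lo [0.604 0.281 0.008] hi [0.625 0.303 0.06 ]
red_vial 0.29 [319. 437.] n 386 zt 0.0210 topmean [ 0.4521 -0.296   0.0178] circ [ 0.4522 -0.2962  0.03  ] lo [ 0.426 -0.325  0.004] hi [ 0.48  -0.266  0.023]
crucible 0.74 [290. 330.] n 8187 zt 0.0135 topmean [ 0.5286 -0.0135  0.0105] circ [ 0.5308 -0.0106  0.1727] lo [ 0.384 -0.162 -0.006] hi [0.683 0.138 0.074]
crucible 0.63 [309. 211.] n 205 zt 0.0362 topmean [0.4657 0.2994 0.0345] circ [0.4646 0.2957 0.0213] lo [ 0.444  0.276 -0.004] hi [0.486 0.321 0.041]
white_vial 0.53 [277. 178.
[... 1316 characters left out ...]
 circ [ 0.5117 -0.0895  0.0137] lo [ 0.497 -0.105  0.011] hi [ 0.525 -0.075  0.074]
red_vial 0.61 [198. 279.] n 147 zt 0.0517 topmean [0.6156 0.2884 0.0499] circ [0.6164 0.2894 0.0109] lo [ 0.603  0.277 -0.001] hi [0.653 0.378 0.053]
red_vial 0.61 [235. 289.] n 695 zt 0.0768 topmean [0.5474 0.058  0.0758] circ [0.5481 0.0603 0.0202] lo [0.521 0.03  0.   ] hi [0.609 0.178 0.079]
black_vial 0.58 [316. 381.] n 335 zt 0.0532 topmean [ 0.5953 -0.2712  0.0516] circ [ 0.5969 -0.2702  0.0108] lo [ 0.585 -0.282  0.   ] hi [ 0.633 -0.232  0.055]
cork_pad 0.61 [358. 320.] n 471 zt 0.0180 topmean [ 0.4606 -0.3137  0.0212] circ [ 0.397  -0.4406  0.1785] lo [ 0.322 -0.603 -0.001] hi [ 0.49  -0.266  0.31 ]
```

Run:
```python
from h import *
c=robot.capture("top")
b=robot.regions_of("layout_board",c)[0]["region"].astype(np.uint8)
m=cv2.morphologyEx(b,cv2.MORPH_CLOSE,np.ones((9,9)))
k=cv2.findContours(m,0,1)[0]; k=max(k,key=cv2.contourArea).reshape(-1,2)
W=onplane(c,k,.008)[:,:2].astype(np.float32)
print(cv2.minAreaRect(W))
im=cv2.resize(c["img"][220:360,260:460],None,fx=4,fy=4,interpolation=cv2.INTER_CUBIC)
cv2.imwrite("pics/b0.png",im[:,:,::-1])
# refine: board template matching by ring darkness + outline
from scipy.optimize import minimize
g=cv2.cvtColor(c["img"],cv2.COLOR_RGB2GRAY).astype(np.float32)
a=np.linspace(0,2*np.pi,60)
pts=[]
for x in(-.076,0,.076):
  for y in(-.076,0,.076):
    if x>-.01 and abs(y)>.01 and x<.06: continue
    pts.append(np.c_[x+.033*np.cos(a),y+.033*np.sin(a),0*a+.008])
pts=np.vstack(pts)
s=np.linspace(-.12,.12,60);o=np.ones(60)
ins=np.vstack([np.c_[s,.122*o,.008*o],np.c_[s,-.122*o,.008*o],np.c_[-.122*o,s,.008*o]])
out=np.vstack([np.c_[s,.129*o,.008*o],np.c_[s,-.129*o,.008*o],np.c_[-.129*o,s,.008*o]])
def W_(p,q):
  r=R.from_euler('z',p[2]).as_matrix(); return q@r.T+[p[0],p[1],0]
def S(p,q):
  uv=proj(c,W_(p,q)).astype(np.float32)
  return cv2.remap(g,uv[:,0].reshape(-1,1),uv[:,1].reshape(-1,1),cv2.INTER_LINEAR).mean()
def f(p,br=0): return S(p,pts)-(0.5*(S(p,ins)-S(p,out)))
(cx,cy),_,an=cv2.minAreaRect(W)
for a0 in(-15,-12,-9,-6,6,9,12):
  r=minimize(f,[cx,cy,np.radians(a0)],method="Nelder-Mead",options=dict(initial_simplex=[[cx+dx,cy+dy,np.radians(a0)+t] for dx,dy,t in((0,0,0),(.004,0,0),(0,.004,0),(0,0,.03))]))
  print(a0,r.x.round(4),np.degrees(r.x[2]).round(2),r.fun.round(2))
```

```text
((0.531674325466156, -0.011442422866821289), (0.2523283064365387, 0.25205644965171814), 76.1153335571289)
-15 [ 0.5317 -0.0109 -0.2419] -13.86 108.7
-12 [ 0.5318 -0.0109 -0.2417] -13.85 108.65
-9 [ 0.5318 -0.0109 -0.2417] -13.85 108.69
-6 [ 0.5318 -0.0109 -0.2417] -13.85 108.68
6 [ 0.5318 -0.0109  0.7221] 41.37 167.39
9 [ 0.5317 -0.0108  0.7261] 41.6 167.37
12 [ 0.5317 -0.0107  0.7266] 41.63 167.35
```

```bash
cat > seg.py <<'E'
from h import *
import sys
def seg(cam,x,y,z0,z1,r=.035):
    c=robot.capture(cam); P=cloud(c,np.ones((480,640),bool))
    k=(np.hypot(P[:,0]-x,P[:,1]-y)<r)&(P[:,2]>z0)&(P[:,2]<z1)
    Q=P[k]
    if len(Q)<3: print(cam,"none");return
    (u,v),rad=cv2.minEnclosingCircle(Q[:,:2].astype(np.float32))
    print(cam,len(Q),"mean",Q.mean(0).round(4),"circ",np.round((u,v,rad),4), "mid",((Q.min(0)+Q.max(0))/2).round(4))
if __name__=="__main__":
    a=sys.argv[1].split(";")
    for s in a:
        v=[float(t) for t in s.split(",")]
        print(s)
        for cam in("top","scene"): seg(cam,*v)
E
python3 seg.py ".597,-.27,.046,.07;.616,.292,.046,.07;.452,-.296,.012,.03;.465,.298,.027,.05;.548,.062,.068,.09;.513,-.087,.064,.09"
python3 - <<'E'
from h import *
s=robot.get_state(); print(R.from_euler('xyz',s["orientation"],degrees=True).as_matrix().round(3),s["ee_pos"])
c=robot.capture("top");print(proj(c,[[.452,-.296,.016],[.616,.292,.052],[.597,-.267,.052],[.465,.297,.035],[.5318,-.0109,.008]]).round(1))
E
```

```text
.597,-.27,.046,.07
top 52 mean [ 0.5965 -0.2654  0.0516] circ [ 0.5962 -0.2653  0.0114] mid [ 0.5962 -0.2649  0.0528]
scene 103 mean [ 0.5959 -0.2703  0.0512] circ [ 0.5973 -0.2687  0.0116] mid [ 0.5968 -0.2689  0.0506]
.616,.292,.046,.07
top 54 mean [0.6158 0.2927 0.0516] circ [0.6163 0.2927 0.0109] mid [0.6159 0.2927 0.0521]
scene 33 mean [0.616  0.2884 0.0509] circ [0.6178 0.2899 0.0109] mid [0.6172 0.2895 0.0499]
.452,-.296,.012,.03
top 368 mean [ 0.4519 -0.2968  0.0163] circ [ 0.4521 -0.2962  0.0311] mid [ 0.453  -0.2953  0.018 ]
scene 343 mean [ 0.463  -0.3082  0.0162] circ [ 0.4545 -0.2986  0.031 ] mid [ 0.4575 -0.302   0.0155]
.465,.298,.027,.05
top 67 mean [0.4661 0.2998 0.0331] circ [0.4649 0.2963 0.0214] mid [0.465  0.2957 0.0334]
scene none
.548,.062,.068,.09
top 173 mean [0.5477 0.0638 0.0765] circ [0.5481 0.0638 0.0189] mid [0.5478 0.0641 0.0769]
scene 152 mean [0.5468 0.057  0.0749] circ [0.549  0.0612 0.0206] mid [0.5488 0.0613 0.0736]
.513,-.087,.064,.09
top 85 mean [ 0.5123 -0.0851  0.072 ] circ [ 0.5125 -0.0849  0.0131] mid [ 0.5119 -0.0848  0.0719]
scene 118 mean [ 0.5121 -0.0897  0.0706] circ [ 0.5123 -0.0873  0.0144] mid [ 0.5132 -0.0872  0.0697]
[[-0.     0.433 -0.901]
 [ 0.    -0.901 -0.433]
 [-1.    -0.     0.   ]] [ 0.25976829 -0.54081572  0.19560444]
[[437.4 318.4]
 [215.9 253.4]
 [428.1 262.3]
 [213.1 310.9]
 [330.2 288. ]]
```

View pics/b0.png

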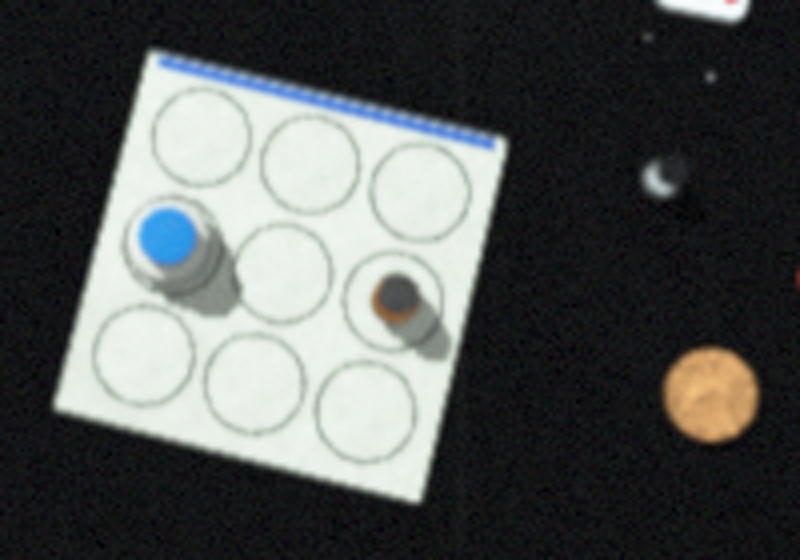

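```bash
cat > plan.py <<'E'
from h import *
import sys
# plan.py x y z jaw : TCP target
x,y,z,j=map(float,sys.argv[1:5])
s=robot.get_state(); Rt=R.from_euler('xyz',s["orientation"],degrees=True)
a=np.radians(j); yv=np.array([np.cos(a),np.sin(a),0]); xv=np.array([0,0,-1.])
T=R.from_matrix(np.c_[xv,yv,np.cross(xv,yv)])
d=Rt.inv().apply(np.array([x,y,z])-s["ee_pos"])*100
rv=np.degrees((Rt.inv()*T).as_rotvec())
print("t",round(s["time_s"],2),"pos",s["ee_pos"].round(4),"F",s["contact_force"].round(1),"w",round(s["width"],3),"j",s["joints"].round(0))
print("shift",d.round(2),"turn",rv.round(1),"rows>=",max(np.linalg.norm(d)/4.17,np.linalg.norm(rv)/7.16).round(1))
E
python3 plan.py .453 -.297 .10 -13.85
```

```text
t 1.95 pos [ 0.2598 -0.5408  0.1956] F [ 0.3 -0.   0.5] w 1.002 j [-71.  21.  87.   0.  73.  -7.]
shift [  9.56 -13.61 -27.97] turn [-50.5  -0.    0. ] rows>= 7.8
```

```bash
python3 -m handwheel '[[3,-4.5,-9,-17,0,0],[6.5,-9,-18.5,-34,0,0],[9.56,-13.61,-27.97,-50.5,0,0],[9.56,-13.61,-27.97,-50.5,0,0],[9.56,-13.61,-27.97,-50.5,0,0],[9.56,-13.61,-27.97,-50.5,0,0],[9.56,-13.61,-27.97,-50.5,0,0],[9.56,-13.61,-27.97,-50.5,0,0],[9.56,-13.61,-27.97,-50.5,0,0],[9.56,-13.61,-27.97,-50.5,0,0]]' 1 15; python3 plan.py .453 -.297 .03 -13.85
python3 - <<'E'
from h import *
c=robot.capture("scene");cv2.imwrite("pics/s1.png",c["img"][:,:,::-1])
c=robot.capture("top");cv2.imwrite("pics/t1.png",c["img"][:,:,::-1])
E
```

```text
time_s: 2.78
ee_pos: [0.4534, -0.2954, 0.0995]
orientation: [-113.1, 89.9, 143.2]
contact_force: [0.2, -0.2, 0.6]
width: 1.002
t 2.78 pos [ 0.4534 -0.2954  0.0995] F [ 0.2 -0.2  0.6] w 1.002 j [-40.  22. 100.  -0.  58. -27.]
shift [6.95 0.01 0.17] turn [ 0.2 -0.   0.1] rows>= 1.7
```

View pics/s1.png

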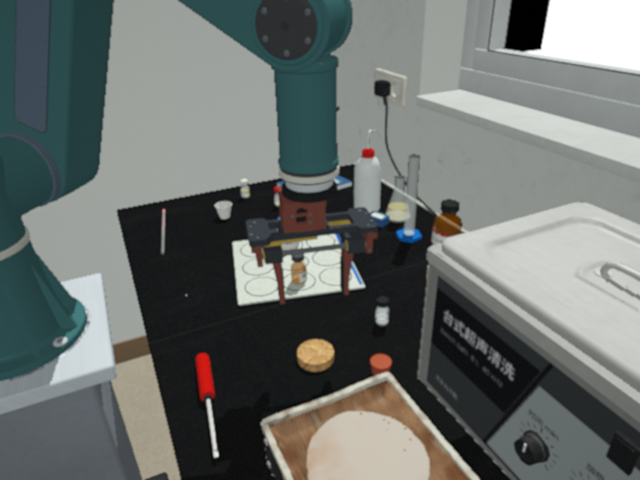

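The scene shows the gripper above the pad at (315,355), with fingertips at (283,302) and (347,293). I'll check both cameras against the known finger position.

```bash
cat > cal.py <<'E'
from h import *
s=robot.get_state(); Rt=R.from_euler('xyz',s["orientation"],degrees=True)
for cam in("scene","top"):
    c=robot.capture(cam); P=cloud(c,np.ones((480,640),bool))
    Q=Rt.inv().apply(P-s["ee_pos"])
    k=(Q[:,0]>-.05)&(Q[:,0]<.01)&(abs(Q[:,1])<.075)&(abs(Q[:,2])<.05)
    Q=Q[k]; print(cam,len(Q))
    for sg in(1,-1):
        q=Q[Q[:,1]*sg>0]
        if len(q)>5: print(sg,"xmax",np.percentile(q[:,0],98).round(4),"y",np.percentile(q[:,1],[2,10,50,90,98]).round(4),"z",np.percentile(q[:,2],[2,10,50,90,98]).round(4))
E
python3 cal.py
```

```text
scene 193
1 xmax -0.0279 y [0.0439 0.0441 0.0463 0.0516 0.0524] z [-0.0057 -0.0039  0.0112  0.0131  0.0133]
-1 xmax -0.0282 y [-0.0527 -0.0525 -0.049  -0.0446 -0.0438] z [-0.0061  0.0069  0.012   0.0135  0.014 ]
top 2
```

View pics/t1.png

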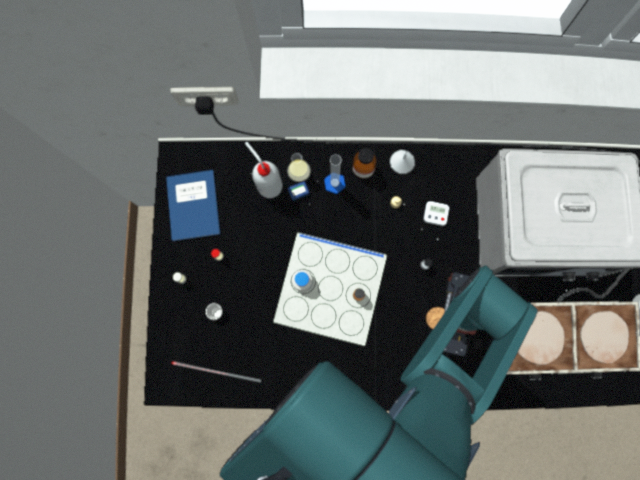

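Run:
```python
from h import *
s=robot.get_state(); Rt=R.from_euler('xyz',s["orientation"],degrees=True)
c=robot.capture("scene")
im=cv2.resize(c["img"][190:390,220:420],None,fx=3,fy=3,interpolation=cv2.INTER_NEAREST)[:,:,::-1].copy()
for x in(0,-.02,-.04):
  for y in(-.044,0,.044):
    u,v=proj(c,s["ee_pos"]+Rt.apply([x,y,.0]))[0]; cv2.circle(im,(int((u-220+.5)*3),int((v-190+.5)*3)),3,(0,255,0),-1)
cv2.imwrite("pics/f1.png",im)
Q=Rt.inv().apply(cloud(c,np.ones((480,640),bool))-s["ee_pos"])
q=Q[(abs(abs(Q[:,1])-.05)<.03)&(abs(Q[:,2])<.03)&(Q[:,0]>-.1)&(Q[:,0]<.03)]
print(np.histogram(q[:,0],bins=np.arange(-.1,.031,.01)))
```

```text
(array([122, 132, 114,  97,  88,  92,  84,  20,   0,   0,   0,   0,   0]), array([-1.00000000e-01, -9.00000000e-02, -8.00000000e-02, -7.00000000e-02,
       -6.00000000e-02, -5.00000000e-02, -4.00000000e-02, -3.00000000e-02,
       -2.00000000e-02, -1.00000000e-02, -5.55111512e-17,  1.00000000e-02,
        2.00000000e-02,  3.00000000e-02]))
```

View pics/f1.png

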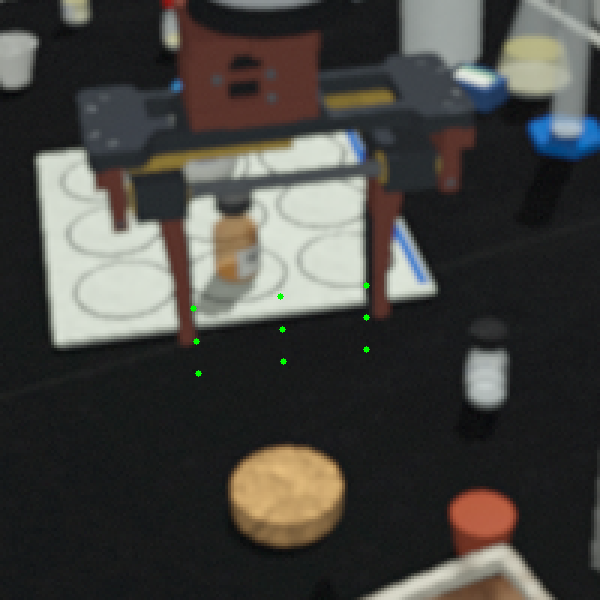

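The open fingertips sit about 25 mm behind the TCP, so the fingers seem to swing and extend as they close. I'll measure tip depth at the openings I need.

```bash
cat > tip.py <<'E'
from h import *
s=robot.get_state(); Rt=R.from_euler('xyz',s["orientation"],degrees=True)
c=robot.capture("scene")
Q=Rt.inv().apply(cloud(c,np.ones((480,640),bool))-s["ee_pos"])
q=Q[(abs(Q[:,1])<.07)&(abs(Q[:,2])<.03)&(Q[:,0]>-.06)&(Q[:,0]<.03)]
for sg in(1,-1):
    p=q[q[:,1]*sg>0]; t=p[p[:,0]>p[:,0].max()-.02]
    print("w",round(s["width"],3),"side",sg,"tip",p[:,0].max().round(4),"y",t[:,1].min().round(4),t[:,1].max().round(4),"z",t[:,2].min().round(4),np.median(t[:,2]).round(4),t[:,2].max().round(4))
E
python3 -m handwheel '[[0,0,0,0,0,0],[0,0,0,0,0,0],[0,0,0,0,0,0],[0,0,0,0,0,0],[0,0,0,0,0,0],[0,0,0,0,0,0]]' 0.69|tail -1;python3 tip.py
python3 -m handwheel '[[0,0,0,0,0,0],[0,0,0,0,0,0],[0,0,0,0,0,0],[0,0,0,0,0,0]]' 0.48|tail -1;python3 tip.py
python3 -m handwheel '[[0,0,0,0,0,0],[0,0,0,0,0,0],[0,0,0,0,0,0],[0,0,0,0,0,0]]' 0.27|tail -1;python3 tip.py
python3 - <<'E'
from h import *
c=robot.capture("scene")
im=cv2.resize(c["img"][190:390,220:420],None,fx=3,fy=3,interpolation=cv2.INTER_NEAREST)[:,:,::-1].copy()
cv2.imwrite("pics/f2.png",im)
E
```

```text
width: 0.695
w 0.695 side 1 tip -0.0267 y 0.0302 0.039 z -0.0092 0.0115 0.0139
w 0.695 side -1 tip -0.0269 y -0.0392 -0.0301 z -0.0068 0.0119 0.0152
width: 0.485
w 0.485 side 1 tip -0.028 y 0.0212 0.0297 z -0.0094 0.0115 0.0143
w 0.485 side -1 tip -0.0269 y -0.0301 -0.0213 z -0.0061 0.0114 0.0146
width: 0.275
w 0.275 side 1 tip -0.0275 y 0.0121 0.0207 z -0.0096 0.0112 0.0138
w 0.275 side -1 tip -0.0279 y -0.0208 -0.0123 z -0.006 0.0117 0.0141
```

View pics/f2.png

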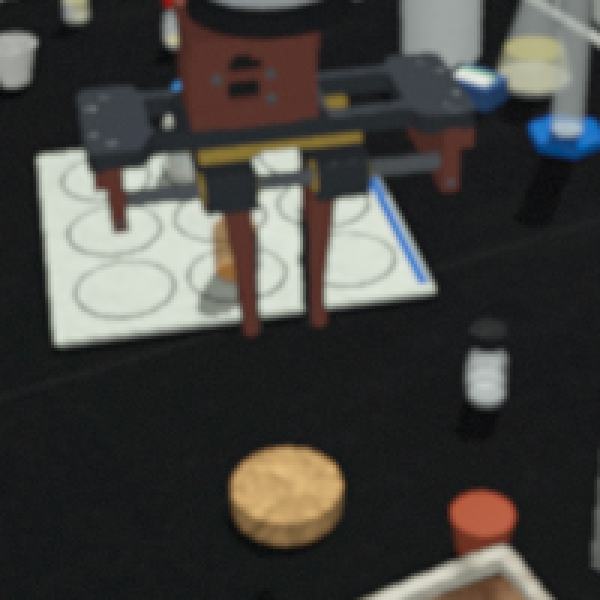

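Tip depth is the same at every opening: about 27 mm above the reported TCP by the scene camera. Either the pads are black or there is an offset. I'll lower with the gripper open and look again.

```bash
python3 -m handwheel '[[0,0,0,0,0,0],[0,0,0,0,0,0],[0,0,0,0,0,0],[0,0,0,0,0,0],[2,0,0,0,0,0],[4,0,0,0,0,0],[6,0,0.1,0,0,0],[7,0,0.17,0,0,0],[7,0,0.17,0,0,0]]' 1; python3 tip.py
python3 - <<'E'
from h import *
c=robot.capture("scene")
im=cv2.resize(c["img"][190:390,220:420],None,fx=3,fy=3,interpolation=cv2.INTER_CUBIC)[:,:,::-1].copy()
cv2.imwrite("pics/f3.png",im)
cv2.imwrite("pics/f3b.png",cv2.convertScaleAbs(im,alpha=4))
E
```

```text
time_s: 5.15
ee_pos: [0.4508, -0.299, 0.0285]
orientation: [-112.6, 89.8, 143.4]
contact_force: [0.2, 0.8, 0.2]
width: 0.914
w 0.914 side 1 tip 0.03 y 0.0001 0.0699 z -0.0298 0.0063 0.03
w 0.914 side -1 tip 0.03 y -0.0699 -0.0003 z -0.0299 0.0058 0.0299
```

View pics/f3b.png

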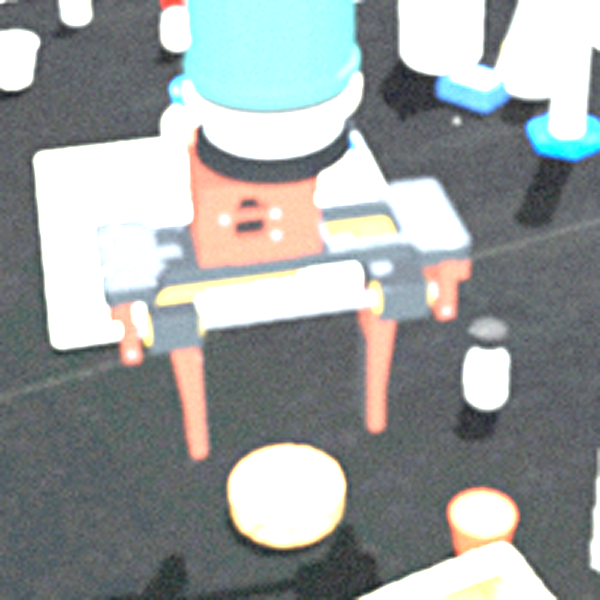

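Fingertips are still well above the pad, at about (200,455) and (377,430) in the crop, with shadows displaced. So the real tips are about 27 mm higher than reported, and I'll go down in stages while watching the force.

```bash
sed -i 's/Q\[:,0\]<.03)/Q[:,0]<.01)/' tip.py; python3 tip.py; python3 plan.py .453 -.297 .0 -13.85
```

```text
w 0.985 side 1 tip -0.0273 y 0.0432 0.0524 z -0.0072 0.0111 0.0142
w 0.985 side -1 tip -0.0266 y -0.0521 -0.0436 z -0.009 0.0121 0.0149
t 5.3 pos [ 0.4528 -0.3006  0.0312] F [-0.2  0.1  0.3] w 0.995 j [-41.  28. 103.  -0.  49. -27.]
shift [ 3.12 -0.07 -0.35] turn [-0.1  0.1 -0.1] rows>= 0.8
```

```bash
python3 -m handwheel '[[2,0,-0.45,0,0,0],[3.1,0,-0.45,0,0,0],[3.1,0,-0.45,0,0,0],[3.1,0,-0.45,0,0,0]]' 1; python3 tip.py; python3 plan.py .453 -.296 -.022 -13.85
python3 - <<'E'
from h import *
c=robot.capture("scene")
im=cv2.resize(c["img"][190:390,220:420],None,fx=3,fy=3,interpolation=cv2.INTER_CUBIC)[:,:,::-1].copy()
cv2.imwrite("pics/f4b.png",cv2.convertScaleAbs(im,alpha=2))
E
```

```text
time_s: 5.63
ee_pos: [0.4536, -0.296, 0.0003]
orientation: [51.9, 89.9, -52.1]
contact_force: [-0.8, -0.4, 0.5]
width: 1.005
w 1.005 side 1 tip 0.0027 y 0.0 0.07 z -0.03 0.0075 0.03
w 1.005 side -1 tip 0.0029 y -0.0699 -0.0 z -0.0298 0.0067 0.03
t 5.68 pos [ 0.454  -0.2964  0.0007] F [-0.1 -0.4 -0.6] w 1.0 j [-40.  30. 104.  -0.  45. -26.]
shift [ 2.27 -0.11 -0.02] turn [-0.1  0.1 -0.1] rows>= 0.5
```

View pics/f4b.png

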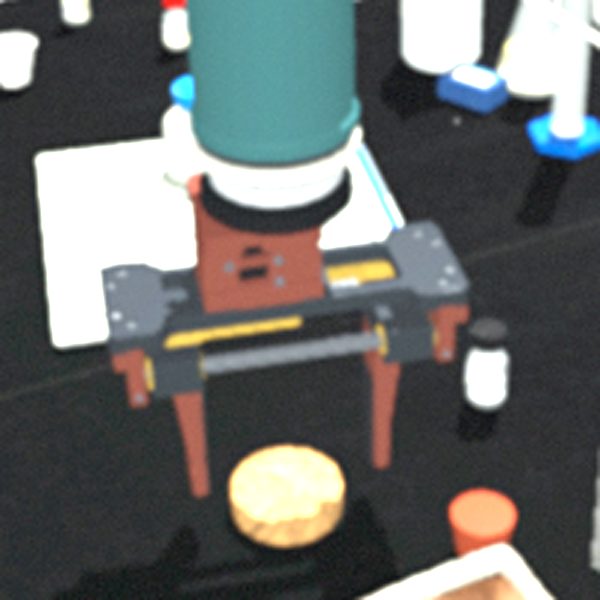

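Confirmed: TCP reads 0 with no contact and the tips are visibly high. Down another 22 mm.

```bash
python3 -m handwheel '[[1.2,-0.1,0,0,0,0],[2.2,-0.1,0,0,0,0],[2.2,-0.1,0,0,0,0],[2.2,-0.1,0,0,0,0]]' 1;python3 plan.py .453 -.296 -.022 -13.85
python3 - <<'E'
from h import *
c=robot.capture("scene")
im=cv2.resize(c["img"][190:390,220:420],None,fx=3,fy=3,interpolation=cv2.INTER_CUBIC)[:,:,::-1].copy()
cv2.imwrite("pics/f5b.png",cv2.convertScaleAbs(im,alpha=2))
E
```

```text
time_s: 6.07
ee_pos: [0.4529, -0.2962, -0.0214]
orientation: [56.6, 89.9, -47.3]
contact_force: [0.1, 0.1, -0.5]
width: 0.998
t 6.07 pos [ 0.4529 -0.2962 -0.0214] F [ 0.1  0.1 -0.5] w 0.998 j [-40.  32. 105.  -0.  42. -27.]
shift [ 0.06  0.   -0.02] turn [-0.1  0.  -0.1] rows>= 0.0
```

View pics/f5b.png

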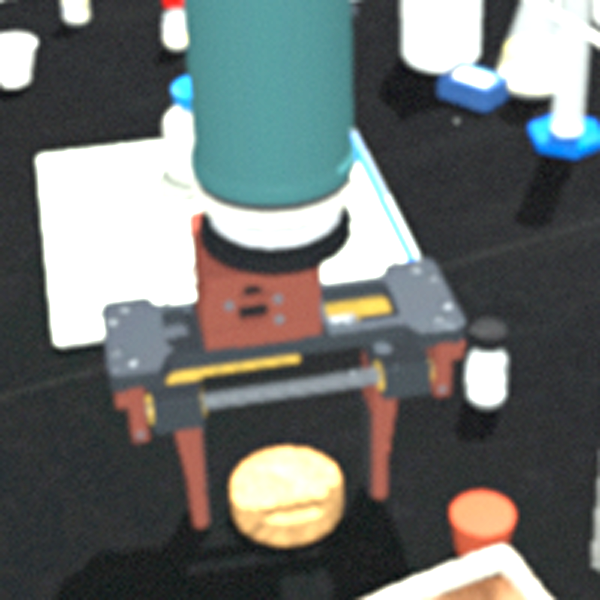

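Fingers now straddle the pad (tips at (200,527) and (380,498)). Closing.

```bash
python3 -m handwheel '[[0,0,0,0,0,0],[0,0,0,0,0,0],[0,0,0,0,0,0],[0,0,0,0,0,0],[0,0,0,0,0,0],[0,0,0,0,0,0]]' 0.55 12; python3 -m handwheel '[[-1,0,0,0,0,0],[-4,0,0,0,0,0],[-7,0,0,0,0,0],[-7,0,0,0,0,0]]'; python3 tip.py; python3 plan.py .5318 -.0109 .045 -13.85
python3 - <<'E'
from h import *
c=robot.capture("scene")
im=cv2.resize(c["img"][190:390,220:420],None,fx=3,fy=3,interpolation=cv2.INTER_CUBIC)[:,:,::-1].copy()
cv2.imwrite("pics/f6b.png",cv2.convertScaleAbs(im,alpha=2))
E
```

```text
time_s: 6.62
ee_pos: [0.4534, -0.2966, -0.0208]
orientation: [59.3, 89.8, -44.7]
contact_force: [-0.4, -0.2, 2.0]
width: 0.676
time_s: 6.95
ee_pos: [0.4562, -0.2988, 0.0544]
orientation: [62.5, 89.4, -41.4]
contact_force: [0.9, -1.3, 0.3]
width: 0.679
w 0.679 side 1 tip -0.0203 y 0.0 0.0387 z -0.03 0.0102 0.03
w 0.679 side -1 tip -0.0205 y -0.0385 -0.0001 z -0.0296 0.011 0.03
t 7.0 pos [ 0.4555 -0.2982  0.0525] F [-0.5 -0.4 -0.2] w 0.678 j [-40.  26. 103.  -0.  51. -27.]
shift [  0.63   0.48 -29.73] turn [-0.1  0.2 -0.5] rows>= 7.1
```

View pics/f6b.png

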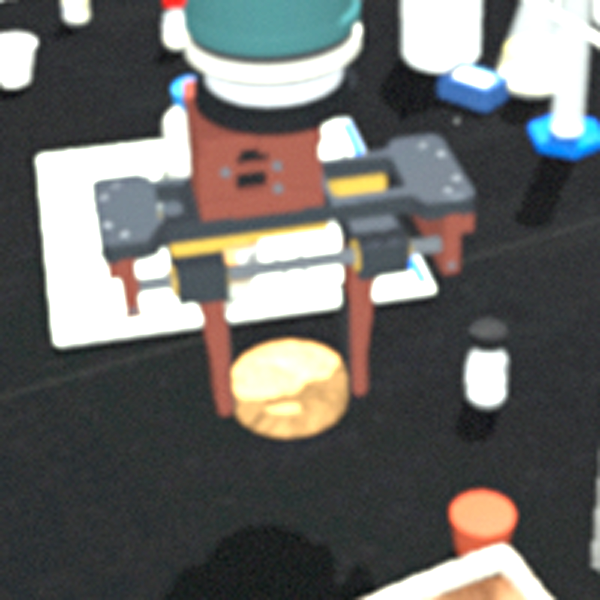

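Pad is held between the fingers, centred near (290,388) in the crop. Moving high over the dropper to the middle ring.

```bash
python3 -m handwheel '[[-2,0,-2,0,0,0],[-4,0.1,-5,0,0,0],[-4,0.2,-9,0,0,0],[-4,0.3,-13,0,0,0],[-4,0.4,-17,0,0,0],[-4,0.48,-21,0,0,-0.3],[-4,0.48,-25,0,0,-0.5],[-4,0.48,-28,0,0,-0.5],[-4,0.48,-29.73,0,0,-0.5],[-4,0.48,-29.73,0,0,-0.5],[-4,0.48,-29.73,0,0,-0.5],[-4,0.48,-29.73,0,0,-0.5]]'; python3 plan.py .5318 -.0109 .03 -13.85
python3 - <<'E'
from h import *
c=robot.capture("scene")
cv2.imwrite("pics/s7.png",c["img"][:,:,::-1])
E
```

```text
time_s: 8.05
ee_pos: [0.5296, -0.0103, 0.0893]
orientation: [-52.9, 89.7, -156.8]
contact_force: [0.8, -0.1, 0.1]
width: 0.681
t 8.05 pos [ 0.5296 -0.0103  0.0893] F [ 0.8 -0.1  0.1] w 0.681 j [ -8.  22. 102.  -0.  56.   6.]
shift [ 5.93  0.26 -0.02] turn [-0.1  0.2  0.3] rows>= 1.4
```

View pics/s7.png

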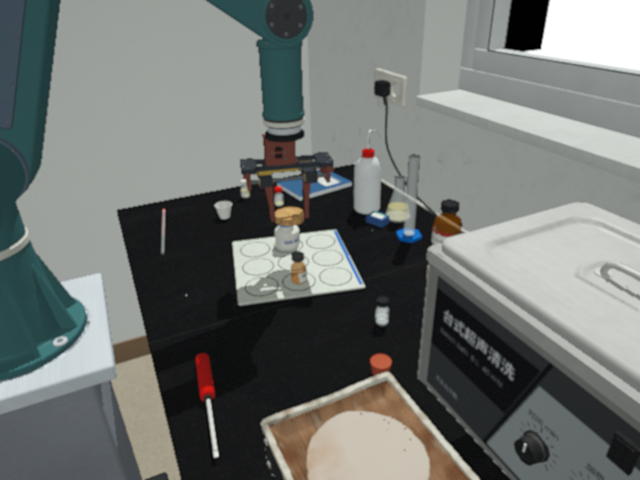

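```bash
cat > held.py <<'E'
from h import *
import sys
lo,hi=float(sys.argv[1]),float(sys.argv[2])
s=robot.get_state(); Rt=R.from_euler('xyz',s["orientation"],degrees=True)
c=robot.capture("scene")
hsv=cv2.cvtColor(c["img"],cv2.COLOR_RGB2HSV)
m=(hsv[...,0]>10)&(hsv[...,0]<25)&(hsv[...,1]>60)&(hsv[...,2]>90)
P=cloud(c,m); k=(np.linalg.norm(P[:,:2]-s["ee_pos"][:2],axis=1)<.045)&(P[:,2]-s["ee_pos"][2]>lo)&(P[:,2]-s["ee_pos"][2]<hi)
Q=Rt.inv().apply(P[k]-s["ee_pos"])
(u,v),r=cv2.minEnclosingCircle(Q[:,1:].astype(np.float32))
print(len(Q),"tool y,z circ",np.round((u,v,r),4),"x range",np.percentile(Q[:,0],[2,98]).round(4), "world",P[k].mean(0).round(4))
E
python3 held.py .005 .06; python3 held.py .03 .06
```

```text
455 tool y,z circ [-0.002   0.0018  0.0331] x range [-0.039  -0.0242] world [ 0.5257 -0.0206  0.1241]
372 tool y,z circ [-0.0021  0.002   0.0327] x range [-0.0397 -0.0306] world [ 0.5267 -0.018   0.1261]
```

```bash
python3 -m handwheel '[[2.5,0.1,0,0,0.1,0.2],[5,0.2,0,0,0.2,0.3],[7.5,0.25,0,0,0.2,0.3],[9,0.25,0,0,0.2,0.3],[9.7,0.25,0,0,0.2,0.3],[9.8,0.25,0,0,0.2,0.3],[9.8,0.25,0,0,0.2,0.3]]'; python3 plan.py .5318 -.0109 -.014 -13.85
```

```text
time_s: 8.78
ee_pos: [0.532, -0.0124, -0.0082]
orientation: [98.2, 89.9, -5.9]
contact_force: [0.1, -0.4, -0.2]
width: 0.677
t 8.78 pos [ 0.532  -0.0124 -0.0082] F [ 0.1 -0.4 -0.2] w 0.677 j [ -9.  31. 106.   0.  43.   5.]
shift [ 0.58 -0.05 -0.14] turn [-0.2 -0.  -0.1] rows>= 0.1
```

```bash
python3 -m handwheel '[[0.3,0,-0.15,0,0,0],[0.5,0,-0.15,0,0,0],[0.6,0,-0.15,0,0,0],[0.6,0,-0.15,0,0,0],[0.6,0,-0.15,0,0,0]]'; python3 plan.py .5318 -.0109 -.014 -13.85
python3 - <<'E'
from h import *
c=robot.capture("scene")
im=cv2.resize(c["img"][180:320,210:390],None,fx=4,fy=4,interpolation=cv2.INTER_CUBIC)[:,:,::-1].copy()
cv2.imwrite("pics/f8.png",im)
E
```

```text
time_s: 9.2
ee_pos: [0.5334, -0.0111, -0.0129]
orientation: [93.9, 89.8, -10.2]
contact_force: [0.0, -1.6, 6.0]
width: 0.679
t 9.2 pos [ 0.5334 -0.0111 -0.0129] F [ 0.  -1.6  6. ] w 0.679 j [ -9.  31. 106.  -0.  43.   5.]
shift [ 0.11 -0.16  0.02] turn [-0.2 -0.  -0.2] rows>= 0.0
```

View pics/f8.png

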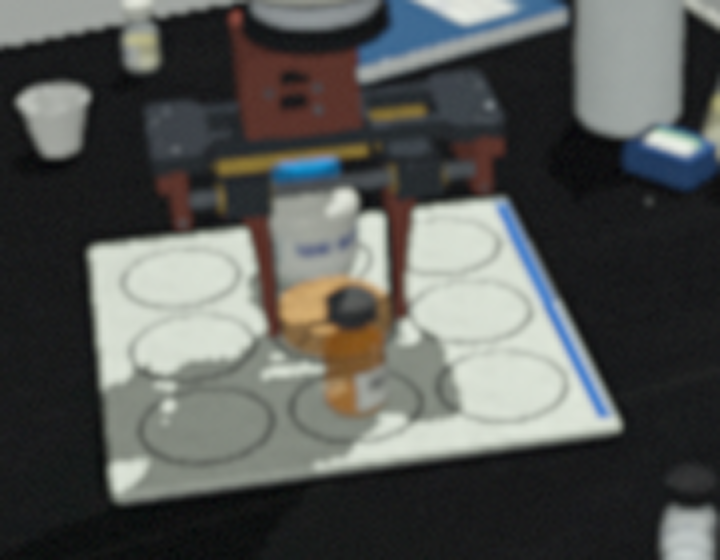

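Contact at 6 N, pad on the middle ring. Releasing and rising.

```bash
python3 -m handwheel '[[0,0,0,0,0,0],[0,0,0,0,0,0],[0,0,0,0,0,0],[-0.5,0,0,0,0,0],[-3.5,0,0,0,0,0],[-7,0,0,0,0,0],[-11,0,0,0,0,0],[-11,0,0,0,0,0]]' 0.9; python3 plan.py .465 .297 .10 -13.85
```

```text
time_s: 9.92
ee_pos: [0.5379, -0.0116, 0.1039]
orientation: [95.4, 89.2, -8.7]
contact_force: [1.0, -0.4, -0.3]
width: 0.902
t 9.92 pos [ 0.5379 -0.0116  0.1039] F [ 1.  -0.4 -0.3] w 0.902 j [ -9.  21. 101.  -0.  57.   5.]
shift [  0.22 -14.58 -28.16] turn [-0.2 -0.1 -0.8] rows>= 7.6
```

```bash
python3 -m handwheel '[[0,-2,-4,0,0,0],[0,-4,-8,0,0,-0.8],[0,-6,-12,0,0,-0.8],[0,-8,-16,0,0,-0.8],[0,-10,-20,0,0,-0.8],[0.2,-12.5,-24.5,0,0,-0.8],[0.2,-14.58,-28.16,0,0,-0.8],[0.2,-14.58,-28.16,0,0,-0.8],[0.2,-14.58,-28.16,0,0,-0.8],[0.2,-14.58,-28.16,0,0,-0.8]]' 1 10; python3 plan.py .465 .297 .045 -13.85
cat > board.py <<'E'
from h import *
from scipy.optimize import minimize
c=robot.capture("top");im=cv2.resize(c["img"][220:370,250:450],None,fx=4,fy=4,interpolation=cv2.INTER_CUBIC)[:,:,::-1]
import sys
cv2.imwrite(f"pics/{sys.argv[1]}.png",im)
B=np.array([.5318,-.0109]); Rb=R.from_euler('z',-13.85,degrees=True).as_matrix()[:2,:2]
P=cloud(c,np.ones((480,640),bool)); Q=np.c_[(P[:,:2]-B)@Rb,P[:,2]]
for a in sys.argv[2:]:
    x,y,z0,z1,r=map(float,a.split(","))
    q=Q[(np.hypot(Q[:,0]-x,Q[:,1]-y)<r)&(Q[:,2]>z0)&(Q[:,2]<z1)]
    (u,v),rad=cv2.minEnclosingCircle(q[:,:2].astype(np.float32))
    print(a,len(q),"board-frame circ mm",np.round(np.array((u,v,rad))*1000,1),"mean",(q.mean(0)*1000).round(1))
E
python3 board.py t9 0,0,.018,.032,.045 0,.076,.068,.09,.03 0,-.076,.064,.09,.025
```

```text
time_s: 10.75
ee_pos: [0.4643, 0.2981, 0.0999]
orientation: [157.8, 89.9, 54.0]
contact_force: [0.2, -1.2, -0.2]
width: 0.999
t 10.75 pos [0.4643 0.2981 0.0999] F [ 0.2 -1.2 -0.2] w 0.999 j [26. 23. 99.  0. 58. 39.]
shift [5.49 0.09 0.09] turn [-0.  -0.1 -0. ] rows>= 1.3
0,0,.018,.032,.045 376 board-frame circ mm [ 0.6  0.1 30.1] mean [ 0.3  0.1 23.8]
0,.076,.068,.09,.03 171 board-frame circ mm [-2.  76.4 18.7] mean [-2.2 76.4 76.4]
0,-.076,.064,.09,.025 85 board-frame circ mm [ -0.8 -76.6  13.2] mean [ -1.1 -76.7  71.6]
```

View pics/t9.png

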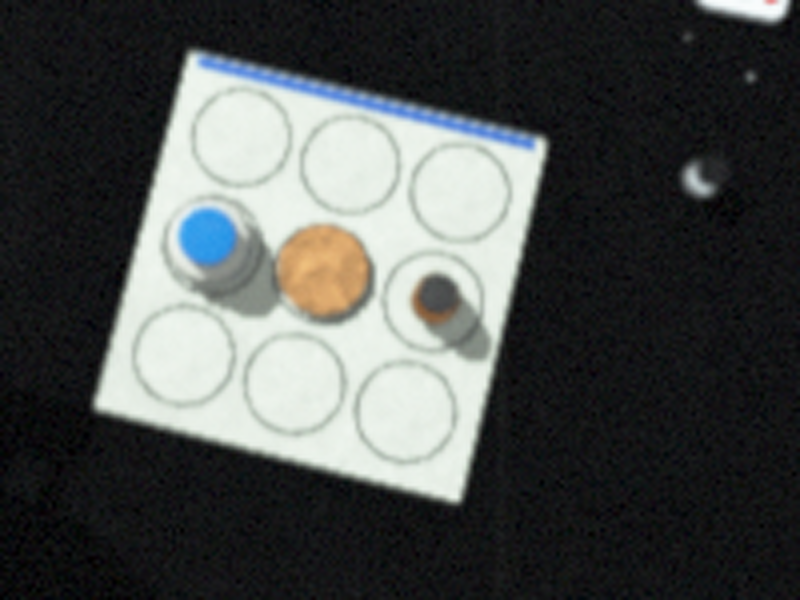

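The pad (325,273) lies on the middle ring, within about 0.6 mm of centre by depth, and the jar and dropper have not moved. Next is the crucible.

```bash
python3 plan.py .465 .2963 -.013 -13.85; python3 -m handwheel '[[3,0,0.1,0,0,0],[6,0.07,0.15,0,0,0],[9,0.07,0.15,0,0,0],[10.5,0.07,0.15,0,0,0],[11.3,0.07,0.15,0,0,0],[11.3,0.07,0.15,0,0,0],[11.3,0.07,0.15,0,0,0]]' 1; python3 plan.py .465 .2963 -.013 -13.85
python3 - <<'E'
from h import *
c=robot.capture("scene")
im=cv2.resize(c["img"][130:280,160:360],None,fx=4,fy=4,interpolation=cv2.INTER_CUBIC)[:,:,::-1].copy()
cv2.imwrite("pics/f10.png",im)
E
```

```text
t 10.8 pos [0.4646 0.2969 0.0999] F [ 0.5 -0.3  0.6] w 1.0 j [25. 23. 99.  0. 58. 39.]
shift [11.29  0.05  0.06] turn [-0.1 -0.  -0. ] rows>= 2.7
time_s: 11.38
ee_pos: [0.4656, 0.2945, -0.0128]
orientation: [138.7, 90.0, 34.7]
contact_force: [0.4, 0.3, 0.6]
width: 1.0
t 11.38 pos [ 0.4656  0.2945 -0.0128] F [0.4 0.3 0.6] w 1.0 j [ 25.  32. 104.   0.  44.  39.]
shift [ 0.02 -0.1  -0.16] turn [-0.2 -0.  -0. ] rows>= 0.0
```

View pics/f10.png

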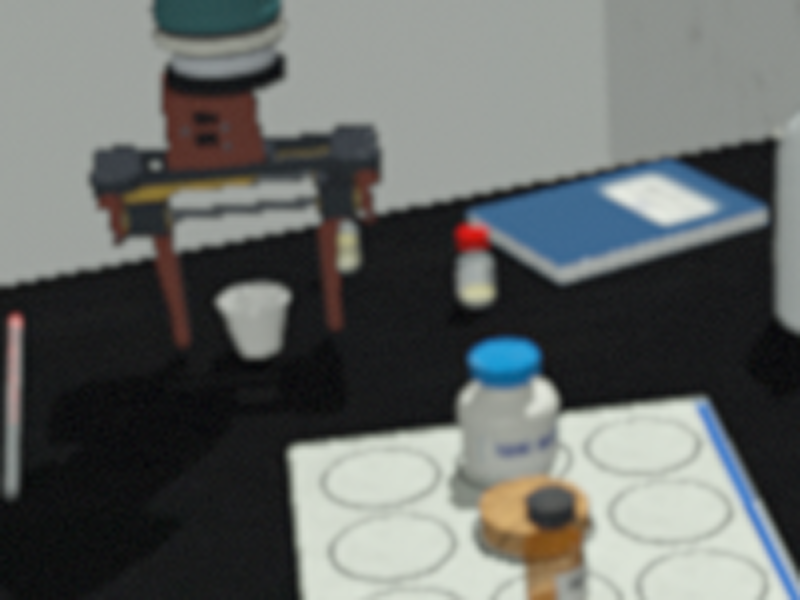

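The crucible (255,320) is between the fingers. A small y trim, then close and lift.

```bash
python3 -m handwheel '[[0,-0.05,-0.12,0,0,0],[0,-0.05,-0.12,0,0,0],[0,-0.05,-0.12,0,0,0]]' 1;  python3 -m handwheel '[[0,0,0,0,0,0],[0,0,0,0,0,0],[0,0,0,0,0,0],[0,0,0,0,0,0],[0,0,0,0,0,0],[0,0,0,0,0,0],[0,0,0,0,0,0],[0,0,0,0,0,0]]' 0.3 10; python3 -m handwheel '[[-1,0,0,0,0,0],[-4,0,0,0,0,0],[-8,0,0,0,0,0],[-10,0,0,0,0,0],[-10,0,0,0,0,0]]';python3 plan.py .5318 -.0109 .09 -13.85
python3 - <<'E'
from h import *
c=robot.capture("scene")
im=cv2.resize(c["img"][100:250,160:360],None,fx=4,fy=4,interpolation=cv2.INTER_CUBIC)[:,:,::-1].copy()
cv2.imwrite("pics/f11.png",im)
E
```

```text
time_s: 11.68
ee_pos: [0.4668, 0.2968, -0.0111]
orientation: [130.9, 89.8, 26.9]
contact_force: [1.0, 0.4, -0.3]
width: 1.004
time_s: 12.35
ee_pos: [0.4667, 0.2967, -0.0112]
orientation: [131.6, 89.8, 27.5]
contact_force: [-0.8, -0.2, 0.6]
width: 0.458
time_s: 12.77
ee_pos: [0.4698, 0.2983, 0.0942]
orientation: [130.2, 89.2, 26.2]
contact_force: [0.7, 0.6, -0.8]
width: 0.46
t 12.77 pos [0.4698 0.2983 0.0942] F [ 0.7  0.6 -0.8] w 0.46 j [25. 23. 99.  0. 57. 39.]
shift [ 0.31 13.5  28.5 ] turn [-0.2 -0.5 -0.6] rows>= 7.6
```

View pics/f11.png

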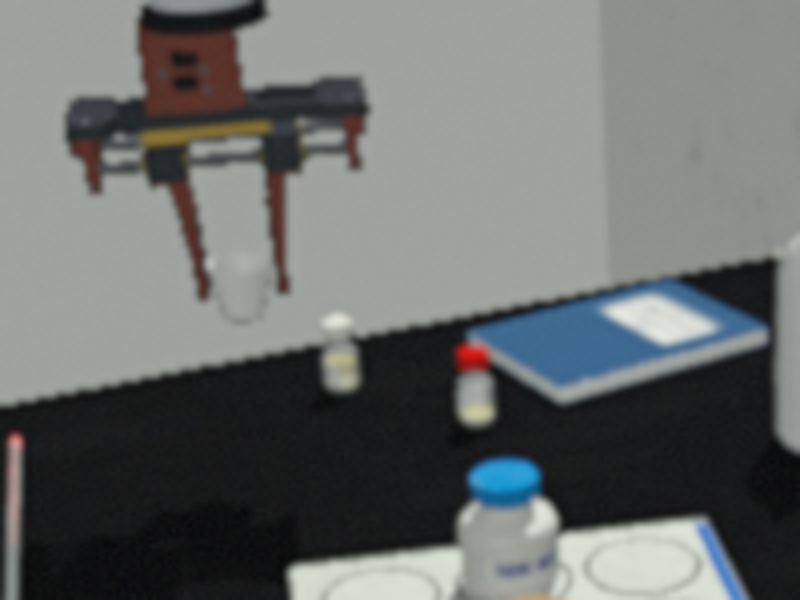

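Crucible held upright at (242,285). Carrying it over the jar to above the pad.

```bash
python3 -m handwheel '[[-0.5,2,4,0,0,0],[-0.5,4,8,0,-0.5,-0.6],[-0.5,6,12,0,-0.5,-0.6],[-0.5,8,16.5,0,-0.5,-0.6],[-0.5,10,20.5,0,-0.5,-0.6],[-0.5,12,24.5,0,-0.5,-0.6],[-0.3,13.5,27.5,0,-0.5,-0.6],[-0.3,13.5,28.5,0,-0.5,-0.6],[-0.3,13.5,28.5,0,-0.5,-0.6],[-0.3,13.5,28.5,0,-0.5,-0.6],[-0.3,13.5,28.5,0,-0.5,-0.6]]'; python3 plan.py .5320 -.0108 .03 -13.85
cat > hw.py <<'E'
from h import *
import sys
s=robot.get_state(); Rt=R.from_euler('xyz',s["orientation"],degrees=True)
c=robot.capture("scene")
P=cloud(c,np.ones((480,640),bool)); Q=Rt.inv().apply(P-s["ee_pos"])
hw=float(sys.argv[1])
k=(abs(Q[:,1])<hw)&(abs(Q[:,2])<.04)&(Q[:,0]>-.06)&(Q[:,0]<.02); Q=Q[k]
for a in np.arange(-.06,.015,.006):
    q=Q[(Q[:,0]>=a)&(Q[:,0]<a+.006)]
    if len(q)>3:print(a.round(3),len(q),"y",q[:,1].min().round(4),q[:,1].max().round(4),"z",q[:,2].min().round(4),q[:,2].max().round(4))
E
python3 hw.py .0195
```

```text
time_s: 13.73
ee_pos: [0.5291, -0.011, 0.093]
orientation: [-69.5, 89.7, -173.6]
contact_force: [0.3, -0.2, -0.2]
width: 0.46
t 13.73 pos [ 0.5291 -0.011   0.093 ] F [ 0.3 -0.2 -0.2] w 0.46 j [ -9.  22. 102.  -0.  57.   6.]
shift [ 6.3   0.31 -0.1 ] turn [-0.2  0.1  0.3] rows>= 1.5
-0.054 5 y -0.0185 -0.0054 z -0.0127 0.0216
-0.048 86 y -0.0187 0.0193 z -0.0189 0.0223
-0.042 91 y -0.0186 0.018 z -0.0191 0.0227
-0.036 62 y -0.0172 0.0154 z -0.0165 0.0214
-0.03 35 y -0.0169 0.0135 z -0.0173 0.0193
-0.024 31 y -0.0157 0.0107 z 0.0041 0.017
-0.018 24 y -0.0141 0.0084 z 0.0083 0.0159
```

```bash
python3 -m handwheel '[[2,0.1,0,0,0.1,0.2],[4.5,0.25,0,0,0.1,0.3],[6.5,0.3,0,0,0.1,0.3],[7.3,0.3,0,0,0.1,0.3],[7.5,0.3,0,0,0.1,0.3],[7.5,0.3,0,0,0.1,0.3],[7.5,0.3,0,0,0.1,0.3]]'; python3 plan.py .5320 -.0112 .0128 -13.85
```

```text
time_s: 14.37
ee_pos: [0.5324, -0.0108, 0.019]
orientation: [84.3, 89.9, -19.6]
contact_force: [-0.2, 0.2, -0.5]
width: 0.461
t 14.37 pos [ 0.5324 -0.0108  0.019 ] F [-0.2  0.2 -0.5] w 0.461 j [ -9.  28. 105.  -0.  47.   5.]
shift [ 0.62 -0.03  0.05] turn [-0.1  0.  -0.1] rows>= 0.1
```

```bash
python3 -m handwheel '[[0.3,0,0.05,0,0,0],[0.5,0,0.05,0,0,0],[0.6,0,0.05,0,0,0],[0.6,0,0.05,0,0,0]]'; python3 plan.py .5320 -.0112 .0128 -13.85
python3 - <<'E'
from h import *
c=robot.capture("scene")
im=cv2.resize(c["img"][180:320,210:390],None,fx=4,fy=4,interpolation=cv2.INTER_CUBIC)[:,:,::-1].copy()
cv2.imwrite("pics/f12.png",im)
E
```

```text
time_s: 14.7
ee_pos: [0.5323, -0.0114, 0.0132]
orientation: [86.8, 89.9, -17.2]
contact_force: [0.2, 0.4, -1.1]
width: 0.46
t 14.7 pos [ 0.5323 -0.0114  0.0132] F [ 0.2  0.4 -1.1] w 0.46 j [ -9.  29. 105.  -0.  46.   5.]
shift [ 0.04 -0.04 -0.01] turn [-0.1  0.  -0.1] rows>= 0.0
```

View pics/f12.png

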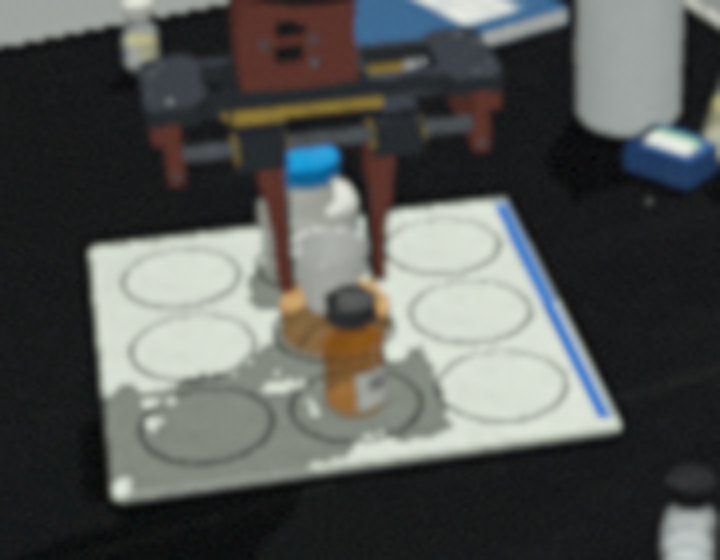

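Crucible at (330,265) is over the pad with no contact yet. Small steps down until contact.

```bash
python3 -m handwheel '[[0.1,0,0,0,0,0],[0.15,0,0,0,0,0],[0.15,0,0,0,0,0]]'|sed -n 2,4p
```

```text
ee_pos: [0.5325, -0.0115, 0.0125]
orientation: [88.3, 89.9, -15.7]
contact_force: [-1.5, 0.5, 8.3]
```

```bash
python3 -m handwheel '[[0.1,0,0,0,0,0],[0.15,0,0,0,0,0],[0.15,0,0,0,0,0]]'|sed -n 2,4p
```

```text
ee_pos: [0.5323, -0.0115, 0.0121]
orientation: [88.9, 89.9, -15.1]
contact_force: [-3.7, 1.0, 13.1]
```

Contact. Releasing and rising, then a look from the top on the way to the red vial.

```bash
python3 -m handwheel '[[-0.1,0,0,0,0,0],[-0.1,0,0,0,0,0],[-0.1,0,0,0,0,0],[-0.1,0,0,0,0,0],[-0.1,0,0,0,0,0],[-3,0,0,0,0,0],[-6,0,0,0,0,0],[-9,0,0,0,0,0],[-9,0,0,0,0,0]]' 0.8; python3 plan.py .616 .2927 .10 -13.85
```

```text
time_s: 16.0
ee_pos: [0.536, -0.0119, 0.107]
orientation: [94.2, 89.4, -9.8]
contact_force: [0.3, 0.1, 0.4]
width: 0.802
t 16.0 pos [ 0.536  -0.0119  0.107 ] F [0.3 0.1 0.4] w 0.802 j [ -9.  21. 101.  -0.  58.   5.]
shift [  0.73   0.4  -31.49] turn [-0.1 -0.  -0.6] rows>= 7.6
```

```bash
python3 -m handwheel '[[0,0,-4,0,0,0],[0,0,-8,0,0,-0.6],[0,0.2,-12,0,0,-0.6],[0,0.4,-16,0,0,-0.6],[0,0.4,-20,0,0,-0.6],[0,0.4,-24,0,0,-0.6],[0.4,0.4,-28,0,0,-0.6],[0.7,0.4,-31.5,0,0,-0.6],[0.7,0.4,-31.5,0,0,-0.6],[0.7,0.4,-31.5,0,0,-0.6]]' 0.6 10; python3 plan.py .616 .2927 -.01 -13.85
python3 board.py t13 0,0,.018,.030,.045 0,0,.05,.068,.03 0,.076,.068,.09,.03 0,-.076,.064,.09,.025
python3 - <<'E'
from h import *
c=robot.capture("scene")
im=cv2.resize(c["img"][130:310,190:390],None,fx=3,fy=3,interpolation=cv2.INTER_CUBIC)[:,:,::-1].copy()
cv2.imwrite("pics/f13.png",im)
E
```

```text
time_s: 16.83
ee_pos: [0.6154, 0.2944, 0.0989]
orientation: [-87.3, 90.0, 168.9]
contact_force: [-0.6, -1.0, 0.1]
width: 0.6
t 16.83 pos [0.6154 0.2944 0.0989] F [-0.6 -1.   0.1] w 0.6 j [20. 32. 81.  0. 67. 34.]
shift [10.89  0.1   0.15] turn [0.1 0.  0. ] rows>= 2.6
0,0,.018,.030,.045 246 board-frame circ mm [ 0.4  0.2 30.2] mean [-0.4 -0.2 24.6]
0,0,.05,.068,.03 69 board-frame circ mm [-2.5 -1.1 21. ] mean [-2.4 -0.2 56.5]
0,.076,.068,.09,.03 170 board-frame circ mm [-2.5 76.7 19.1] mean [-2.1 76.4 75.8]
0,-.076,.064,.09,.025 83 board-frame circ mm [ -1.  -76.7  13. ] mean [ -1.  -76.9  72. ]
```

View pics/t13.png

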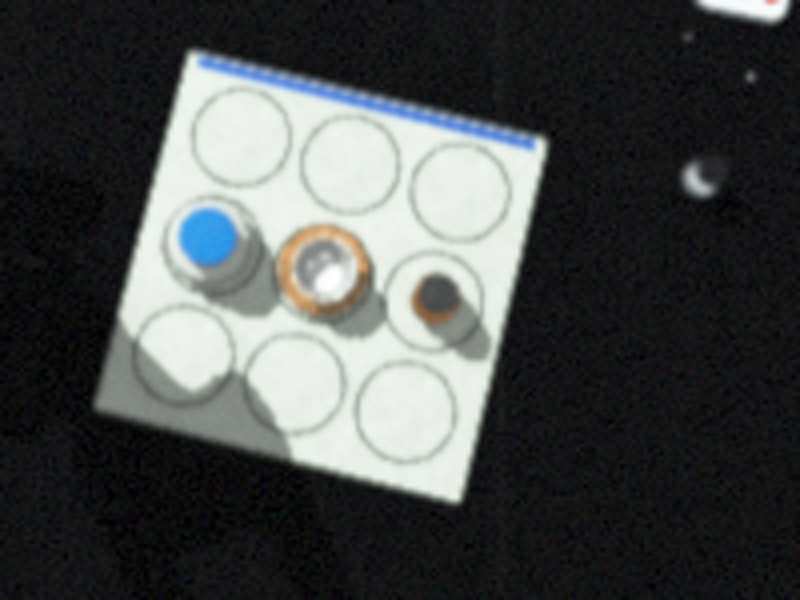

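View pics/f13.png

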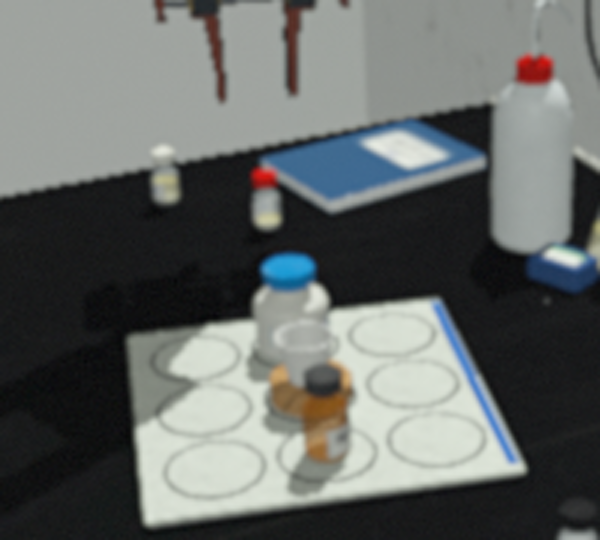

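The crucible (325,270) stands upright on the pad, within about 2 mm of centre. Now the red vial.

```bash
python3 -m handwheel '[[3,0.1,0.15,0,0,0],[5,0.1,0.15,0,0,0],[7,0.1,0.15,0,0,0],[7,0.1,0.15,0,0,0],[7,0.1,0.15,0,0,0]]' 0.6;python3 plan.py .6165 .2927 -.012 -13.85
python3 - <<'E'
from h import *
c=robot.capture("scene")
im=cv2.resize(c["img"][100:250,200:400],None,fx=4,fy=4,interpolation=cv2.INTER_CUBIC)[:,:,::-1].copy()
cv2.imwrite("pics/f14.png",im)
E
```

```text
time_s: 17.35
ee_pos: [0.6145, 0.288, 0.0286]
orientation: [-53.2, 89.7, -157.3]
contact_force: [0.4, -0.4, 0.7]
width: 0.601
t 17.35 pos [0.6145 0.288  0.0286] F [ 0.4 -0.4  0.7] w 0.601 j [19. 37. 85. -0. 59. 33.]
shift [ 4.05  0.1  -0.52] turn [-0.2  0.2  0.2] rows>= 1.0
```

View pics/f14.png

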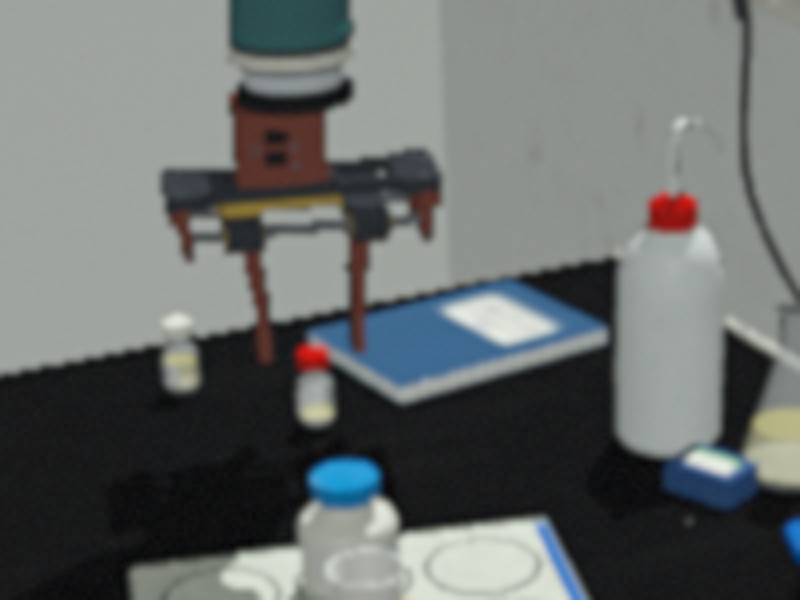

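The red vial (315,385) is between the fingers (265,360) and (358,348), which are above it; y is off by 5 mm. Correct that and descend.

```bash
python3 -m handwheel '[[0,0.1,-0.5,0,0.1,0.2],[0.5,0.1,-0.5,0,0.1,0.2],[2,0.1,-0.5,0,0.1,0.2],[3.5,0.1,-0.5,0,0.1,0.2],[4,0.1,-0.5,0,0.1,0.2],[4,0.1,-0.5,0,0.1,0.2]]' 0.6;python3 plan.py .6165 .2927 -.012 -13.85;python3 - <<'E'
from h import *
c=robot.capture("scene")
im=cv2.resize(c["img"][100:250,200:400],None,fx=4,fy=4,interpolation=cv2.INTER_CUBIC)[:,:,::-1].copy()
cv2.imwrite("pics/f15.png",im)
E
```

```text
time_s: 17.9
ee_pos: [0.6171, 0.2932, -0.0109]
orientation: [62.4, 90.0, -41.7]
contact_force: [-0.3, -0.1, 0.0]
width: 0.603
t 17.9 pos [ 0.6171  0.2932 -0.0109] F [-0.3 -0.1  0. ] w 0.603 j [20. 40. 85. -0. 55. 34.]
shift [ 0.11 -0.05  0.06] turn [-0.2  0.  -0. ] rows>= 0.0
```

View pics/f15.png

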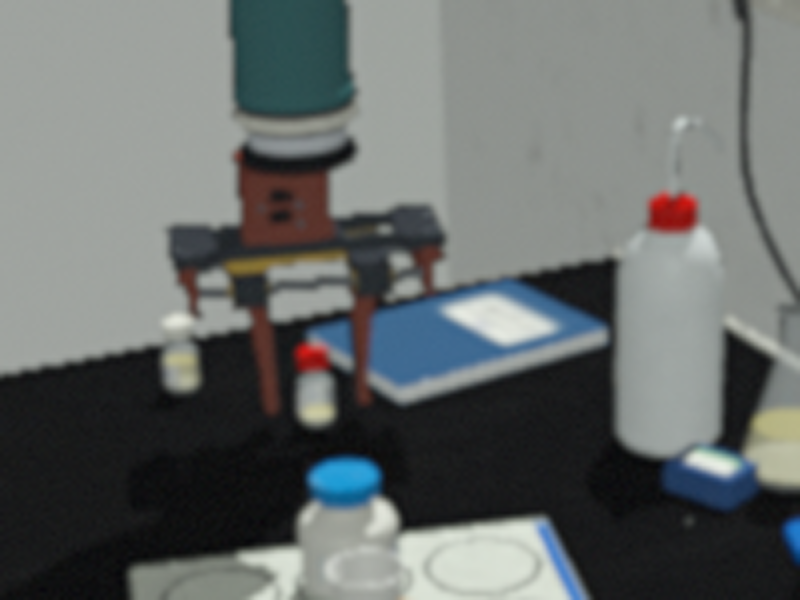

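Fingers straddle the vial. Close and lift. The red place in world coordinates follows from the board pose.

```bash
python3 -m handwheel '[[0,0,0,0,0,0],[0,0,0,0,0,0],[0,0,0,0,0,0],[0,0,0,0,0,0],[0,0,0,0,0,0],[0,0,0,0,0,0],[0,0,0,0,0,0]]' 0.1 10; python3 -m handwheel '[[-1,0,0,0,0,0],[-4,0,0,0,0,0],[-8,0,0,0,0,0],[-10.5,0,0,0,0,0],[-10.5,0,0,0,0,0],[-10.5,0,0,0,0,0]]'
python3 - <<'E'
from h import *
Rb=R.from_euler('z',-13.85,degrees=True).as_matrix()[:2,:2]
print("red",np.array([.5318,-.0109])+Rb@[-.076,.076],"black",np.array([.5318,-.0109])+Rb@[.076,-.076])
E
python3 plan.py .4762 .0811 .09 -13.85; python3 hw.py .011
```

```text
time_s: 18.53
ee_pos: [0.6181, 0.2935, -0.0096]
orientation: [107.8, 89.9, 3.8]
contact_force: [0.5, -0.2, 3.1]
width: 0.265
time_s: 19.03
ee_pos: [0.6194, 0.2941, 0.0981]
orientation: [118.4, 89.6, 14.4]
contact_force: [0.2, 0.9, -0.5]
width: 0.271
red [0.47620259 0.0810833 ] black [ 0.58739741 -0.1028833 ]
t 19.03 pos [0.6194 0.2941 0.0981] F [ 0.2  0.9 -0.5] w 0.271 j [20. 32. 81. -0. 66. 34.]
shift [ 0.68 -8.74 24.14] turn [-0.2 -0.2 -0.4] rows>= 6.2
-0.06 21 y -0.0109 0.0101 z -0.0144 0.0161
-0.054 10 y -0.0107 0.0099 z -0.0026 0.0144
-0.048 16 y -0.0087 0.0061 z -0.0025 0.0105
-0.042 19 y -0.0101 0.0093 z -0.0006 0.0111
-0.036 19 y -0.0106 0.0106 z 0.003 0.0146
-0.03 22 y -0.0109 0.0107 z 0.0026 0.0134
-0.024 18 y -0.0092 0.0097 z 0.0062 0.0126
-0.018 16 y -0.0093 0.0093 z 0.0052 0.0151
```

```bash
python3 -m handwheel '[[0,-1.2,3.5,0,0,0],[0,-2.5,7,0,0,-0.4],[0,-4,11,0,0,-0.4],[0,-5.5,15,0,0,-0.4],[0,-7,19,0,0,-0.4],[0,-8.3,23,0,0,-0.4],[0,-8.74,24.14,0,0,-0.4],[0,-8.74,24.14,0,0,-0.4],[0,-8.74,24.14,0,0,-0.4],[0,-8.74,24.14,0,0,-0.4]]'; python3 plan.py .4762 .0811 .03 -13.85
```

```text
time_s: 19.92
ee_pos: [0.475, 0.081, 0.095]
orientation: [-110.9, 89.7, 145.0]
contact_force: [1.3, -0.5, -0.5]
width: 0.264
t 19.92 pos [0.475 0.081 0.095] F [ 1.3 -0.5 -0.5] w 0.264 j [  1.  18. 107.   0.  55.  15.]
shift [ 6.5   0.14 -0.02] turn [-0.2 -0.1  0.2] rows>= 1.6
```

```bash
python3 -m handwheel '[[2,0.1,0,0,0,0.2],[4.5,0.15,0,0,0,0.2],[7,0.15,0,0,0,0.2],[8.5,0.15,0,0,0,0.2],[9,0.15,0,0,0,0.2],[9,0.15,0,0,0,0.2],[9,0.15,0,0,0,0.2]]'; python3 plan.py .4762 .0811 -.002 -13.85
python3 - <<'E'
from h import *
c=robot.capture("scene")
im=cv2.resize(c["img"][180:320,210:390],None,fx=4,fy=4,interpolation=cv2.INTER_CUBIC)[:,:,::-1].copy()
cv2.imwrite("pics/f16.png",im)
E
```

```text
time_s: 20.5
ee_pos: [0.4769, 0.0816, 0.005]
orientation: [-157.6, 89.9, 98.4]
contact_force: [-1.0, 0.4, 0.2]
width: 0.267
t 20.5 pos [0.4769 0.0816 0.005 ] F [-1.   0.4  0.2] w 0.267 j [  1.  27. 112.   0.  42.  15.]
shift [ 0.7  -0.05  0.07] turn [-0.1 -0.1  0. ] rows>= 0.2
```

View pics/f16.png

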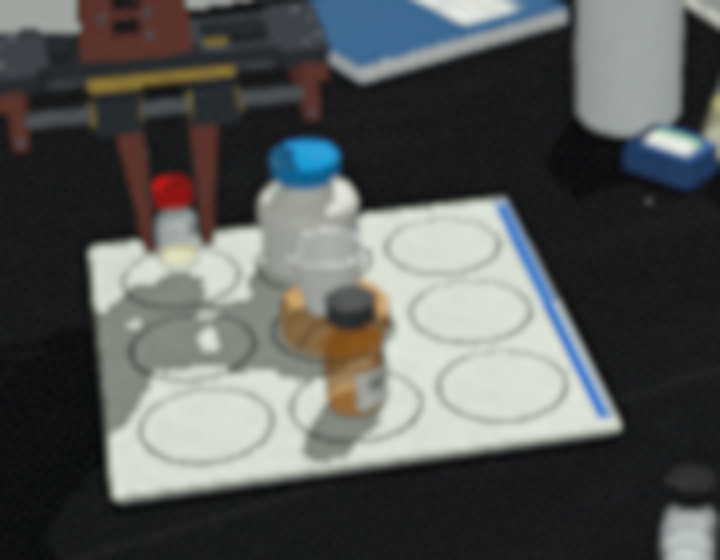

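The vial (178,225) is hovering above the front-left ring. Lower to contact.

```bash
python3 -m handwheel '[[0.3,-0.05,0.05,0,0,0],[0.6,-0.05,0.05,0,0,0],[0.6,-0.05,0.05,0,0,0]]'|sed -n 2,4p;  python3 -m handwheel '[[0.1,0,0,0,0,0],[0.15,0,0,0,0,0],[0.15,0,0,0,0,0]]'|sed -n 2,4p
```

```text
ee_pos: [0.4771, 0.0812, -0.0002]
orientation: [148.5, 89.8, 44.5]
contact_force: [-0.2, -0.2, 0.7]
ee_pos: [0.4771, 0.0811, -0.0016]
orientation: [146.5, 89.8, 42.5]
contact_force: [0.6, 0.4, 0.1]
```

```bash
python3 -m handwheel '[[0.1,-0.05,0,0,0,0],[0.15,-0.05,0,0,0,0],[0.15,-0.05,0,0,0,0]]'|sed -n 2,4p
```

```text
ee_pos: [0.4772, 0.0812, -0.0022]
orientation: [133.7, 89.8, 29.7]
contact_force: [-1.4, -0.4, 11.1]
```

Contact. Release with a narrow opening (clear of the jar) and rise.

```bash
python3 -m handwheel '[[-0.05,0,0,0,0,0],[-0.05,0,0,0,0,0],[-0.05,0,0,0,0,0],[-0.05,0,0,0,0,0],[-0.05,0,0,0,0,0],[-3,0,0,0,0,0],[-6.5,0,0,0,0,0],[-10,0,0,0,0,0],[-11,0,0,0,0,0],[-11,0,0,0,0,0]]' 0.45; python3 plan.py .5966 -.2655 .10 -13.85
```

```text
time_s: 22.13
ee_pos: [0.4794, 0.0811, 0.1106]
orientation: [116.1, 89.4, 12.1]
contact_force: [0.5, 0.5, 0.4]
width: 0.445
t 22.13 pos [0.4794 0.0811 0.1106] F [0.5 0.5 0.4] w 0.445 j [  1.  17. 107.   0.  56.  15.]
shift [ 1.1  19.75 30.8 ] turn [-0.2 -0.2 -0.5] rows>= 8.8
```

```bash
python3 -m handwheel '[[0,2.2,3.5,0,0,0],[0,4.4,7,0,-0.2,-0.5],[0,6.6,10.5,0,-0.2,-0.5],[0,8.8,14,0,-0.2,-0.5],[0,11,17.2,0,-0.2,-0.5],[0,13.2,20.6,0,-0.2,-0.5],[0.2,15.4,24,0,-0.2,-0.5],[0.4,17.6,27.4,0,-0.2,-0.5],[0.8,19.2,30,0,-0.2,-0.5],[1.1,19.75,30.8,0,-0.2,-0.5],[1.1,19.75,30.8,0,-0.2,-0.5],[1.1,19.75,30.8,0,-0.2,-0.5]]' 0.6 10; python3 plan.py .597 -.2655 .03 -13.85
python3 board.py t17 0,0,.018,.030,.045 0,0,.05,.068,.03 -.076,.076,.048,.07,.03 0,.076,.068,.09,.03 0,-.076,.064,.09,.025
```

```text
time_s: 23.13
ee_pos: [0.595, -0.2642, 0.0978]
orientation: [-124.1, 89.7, 131.9]
contact_force: [-0.0, 0.8, -0.5]
width: 0.601
t 23.13 pos [ 0.595  -0.2642  0.0978] F [-0.   0.8 -0.5] w 0.601 j [-30.  30.  86.   0.  65. -16.]
shift [6.78 0.25 0.1 ] turn [-0.2 -0.2  0.2] rows>= 1.6
0,0,.018,.030,.045 246 board-frame circ mm [ 0.4  0.1 30. ] mean [-1.  -0.5 24.8]
0,0,.05,.068,.03 65 board-frame circ mm [-2.8 -1.1 21.1] mean [-1.3 -0.9 57. ]
-.076,.076,.048,.07,.03 57 board-frame circ mm [-76.3  76.8  10.8] mean [-76.6  76.3  59.1]
0,.076,.068,.09,.03 171 board-frame circ mm [-1.9 76.4 18.9] mean [-2.2 76.4 76.5]
0,-.076,.064,.09,.025 84 board-frame circ mm [ -0.6 -76.4  13.4] mean [ -1.1 -76.6  71.5]
```

View pics/t17.png

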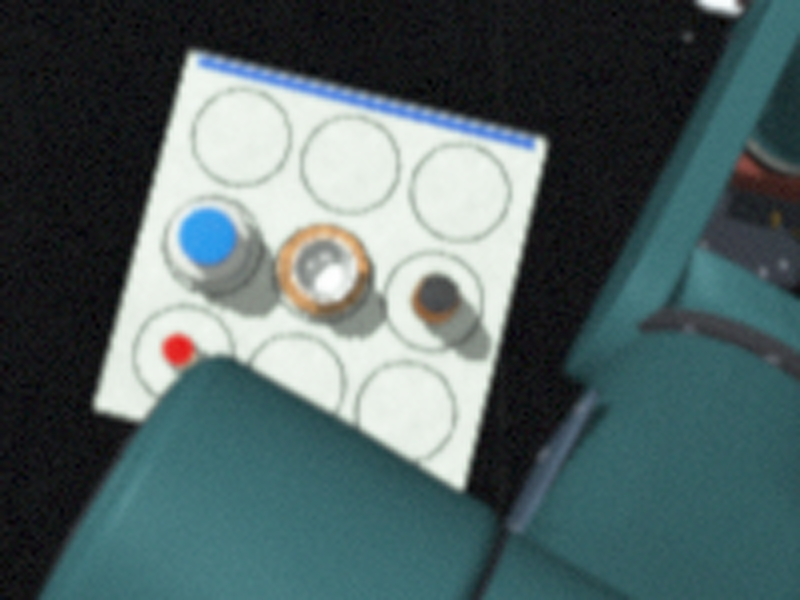

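The red vial (178,350) stands within 1 mm of its ring centre. Now down to the black vial.

```bash
python3 -m handwheel '[[2,0.2,0.1,0,0,0.2],[4,0.25,0.1,0,-0.2,0.2],[6,0.25,0.1,0,-0.2,0.2],[7,0.25,0.1,0,-0.2,0.2],[7,0.25,0.1,0,-0.2,0.2],[7,0.25,0.1,0,-0.2,0.2]]' 0.6;python3 plan.py .597 -.2655 -.011 -13.85
python3 - <<'E'
from h import *
c=robot.capture("scene")
im=cv2.resize(c["img"][230:380,280:480],None,fx=4,fy=4,interpolation=cv2.INTER_CUBIC)[:,:,::-1].copy()
cv2.imwrite("pics/f18.png",cv2.convertScaleAbs(im,alpha=1.7))
E
```

```text
time_s: 23.68
ee_pos: [0.5966, -0.2633, 0.0284]
orientation: [-70.1, 89.9, -174.0]
contact_force: [0.4, 0.4, -0.4]
width: 0.603
t 23.68 pos [ 0.5966 -0.2633  0.0284] F [ 0.4  0.4 -0.4] w 0.603 j [-30.  35.  89.  -0.  57. -16.]
shift [3.94 0.1  0.2 ] turn [-0.1  0.   0.1] rows>= 0.9
```

View pics/f18.png

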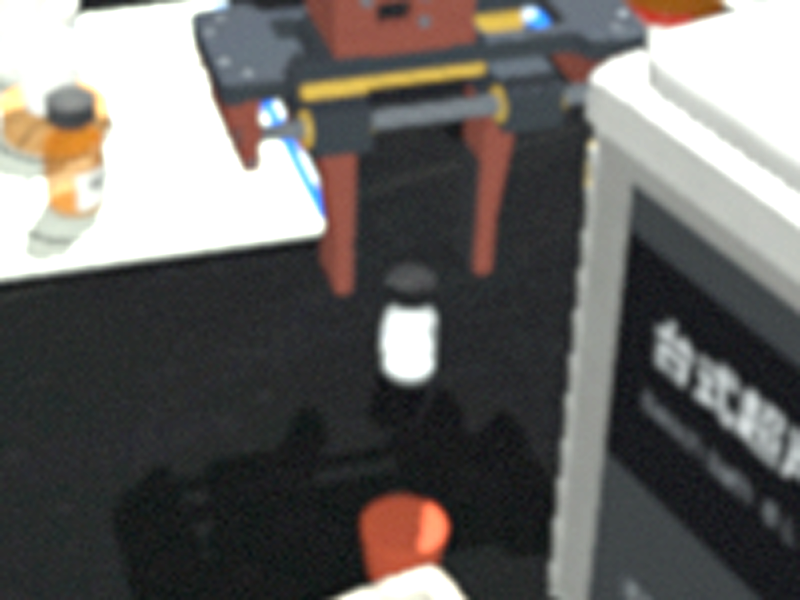

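The black vial (408,325) is centred between the fingers. Descend, close and lift.

```bash
python3 -m handwheel '[[0.5,0.1,0.2,0,0,0],[2,0.1,0.2,0,0,0],[3.5,0.1,0.2,0,0,0],[3.9,0.1,0.2,0,0,0],[3.9,0.1,0.2,0,0,0]]' 0.6;python3 plan.py .597 -.2655 -.011 -13.85
```

```text
time_s: 24.15
ee_pos: [0.5974, -0.2661, -0.0103]
orientation: [-44.6, 89.9, -148.6]
contact_force: [0.3, 0.3, -0.1]
width: 0.598
t 24.15 pos [ 0.5974 -0.2661 -0.0103] F [ 0.3  0.3 -0.1] w 0.598 j [-30.  38.  90.  -0.  53. -16.]
shift [ 0.07 -0.05 -0.05] turn [-0.1  0.   0. ] rows>= 0.0
```

```bash
python3 -m handwheel '[[0,0,0,0,0,0],[0,0,0,0,0,0],[0,0,0,0,0,0],[0,0,0,0,0,0],[0,0,0,0,0,0],[0,0,0,0,0,0],[0,0,0,0,0,0]]' 0.1 10; python3 -m handwheel '[[-1,0,0,0,0,0],[-4,0,0,0,0,0],[-8,0,0,0,0,0],[-10.5,0,0,0,0,0],[-10.5,0,0,0,0,0],[-10.5,0,0,0,0,0]]'
python3 plan.py .5874 -.1029 .09 -13.85; python3 hw.py .011
python3 - <<'E'
from h import *
c=robot.capture("scene")
im=cv2.resize(c["img"][210:360,280:480],None,fx=4,fy=4,interpolation=cv2.INTER_CUBIC)[:,:,::-1].copy()
cv2.imwrite("pics/f19.png",cv2.convertScaleAbs(im,alpha=1.7))
E
```

```text
time_s: 24.73
ee_pos: [0.5978, -0.2663, -0.0097]
orientation: [18.3, 89.9, -85.6]
contact_force: [-0.5, -0.8, 4.1]
width: 0.266
time_s: 25.23
ee_pos: [0.5991, -0.2669, 0.0977]
orientation: [64.2, 89.7, -39.7]
contact_force: [-1.2, 0.1, -1.0]
width: 0.265
t 25.23 pos [ 0.5991 -0.2669  0.0977] F [-1.2  0.1 -1. ] w 0.265 j [-30.  30.  85.  -0.  64. -16.]
shift [  0.72  -5.09 -15.64] turn [-0.1  0.1 -0.3] rows>= 3.9
-0.06 36 y -0.0098 0.0085 z 0.004 0.0141
-0.054 15 y -0.0094 0.0098 z 0.0051 0.0117
-0.048 50 y -0.008 0.0099 z -0.0019 0.0123
-0.042 47 y -0.0096 0.0102 z 0.004 0.014
-0.036 32 y -0.0095 0.0094 z 0.0073 0.0141
-0.03 37 y -0.0095 0.0104 z 0.0063 0.0141
-0.024 37 y -0.0109 0.0099 z 0.0041 0.0145
-0.018 32 y -0.0108 0.0084 z -0.0027 0.0143
-0.012 6 y -0.0083 0.0009 z 0.0066 0.0109
```

View pics/f19.png

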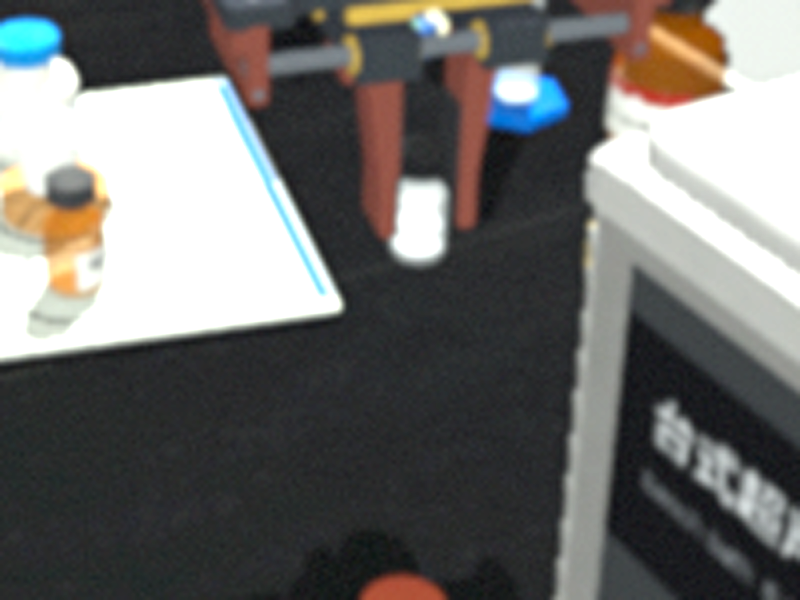

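Held upright at (420,205). Move above the back-right ring.

```bash
python3 -m handwheel '[[0,-1.2,-3.5,0,0,0],[0,-2.5,-7,0,0,-0.3],[0,-3.8,-11,0,0,-0.3],[0,-5,-14.5,0,0,-0.3],[0,-5.09,-15.64,0,0,-0.3],[0,-5.09,-15.64,0,0,-0.3],[0,-5.09,-15.64,0,0,-0.3],[0,-5.09,-15.64,0,0,-0.3]]'; python3 plan.py .5874 -.1029 .004 -13.85
```

```text
time_s: 26.0
ee_pos: [0.5852, -0.1028, 0.0939]
orientation: [-81.0, 89.6, 175.1]
contact_force: [-0.7, -0.1, 0.6]
width: 0.269
t 26.0 pos [ 0.5852 -0.1028  0.0939] F [-0.7 -0.1  0.6] w 0.269 j [-17.  26.  93.  -0.  61.  -3.]
shift [ 8.98  0.29 -0.06] turn [-0.1  0.1  0.4] rows>= 2.2
```

```bash
python3 -m handwheel '[[2,0.1,0,0,0,0.2],[4.5,0.2,0,0,0.1,0.3],[7,0.25,0,0,0.1,0.3],[8.5,0.25,0,0,0.1,0.3],[8.9,0.25,0,0,0.1,0.3],[8.9,0.25,0,0,0.1,0.3],[8.9,0.25,0,0,0.1,0.3]]'; python3 plan.py .5874 -.1029 -.002 -13.85
python3 - <<'E'
from h import *
c=robot.capture("scene")
im=cv2.resize(c["img"][180:320,210:390],None,fx=4,fy=4,interpolation=cv2.INTER_CUBIC)[:,:,::-1].copy()
cv2.imwrite("pics/f20.png",im)
E
```

```text
time_s: 26.58
ee_pos: [0.5874, -0.1046, 0.0051]
orientation: [-107.1, 89.9, 148.8]
contact_force: [-0.3, -0.6, 0.7]
width: 0.266
t 26.58 pos [ 0.5874 -0.1046  0.0051] F [-0.3 -0.6  0.7] w 0.266 j [-17.  33.  97.   0.  50.  -3.]
shift [ 0.71 -0.04 -0.16] turn [-0.2 -0.   0.1] rows>= 0.2
```

View pics/f20.png

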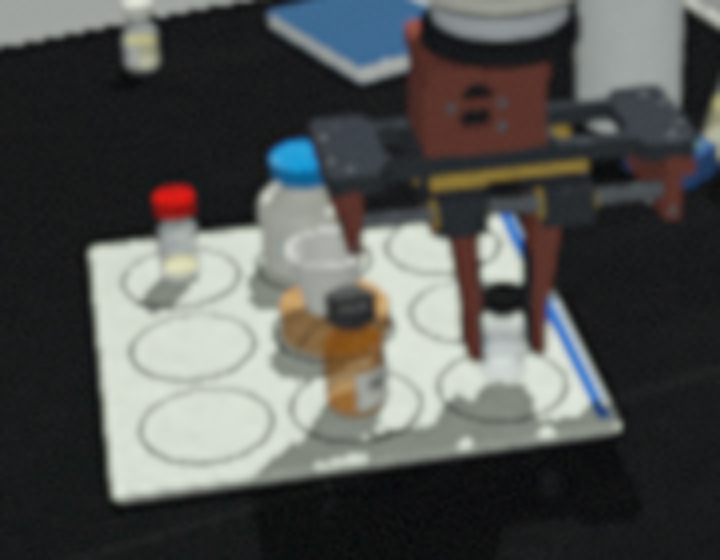

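The black vial hovers above the back-right ring at (503,355). Lower to contact.

```bash
python3 -m handwheel '[[0.3,0,-0.12,0,0,0],[0.6,0,-0.12,0,0,0],[0.6,0,-0.12,0,0,0]]'|sed -n 2,4p;  python3 -m handwheel '[[0.1,0,0,0,0,0],[0.15,0,0,0,0,0],[0.15,0,0,0,0,0]]'|sed -n 2,4p
```

```text
ee_pos: [0.5886, -0.1034, 0.0]
orientation: [115.8, 90.0, 11.8]
contact_force: [-0.1, 0.6, -0.3]
ee_pos: [0.5886, -0.1033, -0.0014]
orientation: [119.6, 90.0, 15.6]
contact_force: [0.6, -0.5, -0.5]
```

```bash
python3 -m handwheel '[[0.1,-0.1,0,0,0,0],[0.15,-0.1,0,0,0,0],[0.15,-0.1,0,0,0,0]]'|sed -n 2,4p
```

```text
ee_pos: [0.5886, -0.1033, -0.0018]
orientation: [94.9, 89.8, -9.1]
contact_force: [-0.5, -0.1, 7.8]
```

Contact. Release, rise, and back off to the right for a clear view.

```bash
python3 -m handwheel '[[-0.05,0,0,0,0,0],[-0.05,0,0,0,0,0],[-0.05,0,0,0,0,0],[-0.05,0,0,0,0,0],[-0.05,0,0,0,0,0],[-3,0,0,0,0,0],[-6.5,0,0,0,0,0],[-10,0,0,0,0,0],[-14,0,0,0,0,0],[-15,0,0,0,0,0]]' 0.5; python3 plan.py .42 -.38 .16 -13.85
```

```text
time_s: 28.22
ee_pos: [0.5916, -0.1041, 0.1542]
orientation: [89.3, 89.3, -14.7]
contact_force: [1.4, 0.1, 0.5]
width: 0.5
t 28.22 pos [ 0.5916 -0.1041  0.1542] F [1.4 0.1 0.5] w 0.5 j [-17.  22.  90.   0.  67.  -3.]
shift [-0.69 -9.98 30.91] turn [-0.1  0.  -0.7] rows>= 7.8
```

```bash
python3 -m handwheel '[[0,-2,4,0,0,0],[-0.5,-4,8,0,0,-0.7],[-0.7,-6,12,0,0,-0.7],[-0.7,-8,16,0,0,-0.7],[-0.7,-10,20,0,0,-0.7],[-0.7,-10,24,0,0,-0.7],[-0.7,-10,28,0,0,-0.7],[-0.7,-10,31,0,0,-0.7],[-0.7,-10,31,0,0,-0.7],[-0.7,-10,31,0,0,-0.7]]'
python3 board.py t21 0,0,.018,.030,.045 0,0,.05,.068,.03 -.076,.076,.048,.07,.03 .076,-.076,.048,.07,.03 0,.076,.068,.09,.03 0,-.076,.064,.09,.025
python3 seg.py ".552,.393,.046,.07;.53,-.372,.02,.04"
python3 - <<'E'
from h import *
c=robot.capture("scene"); cv2.imwrite("pics/s21.png",c["img"][:,:,::-1])
c=robot.capture("top"); cv2.imwrite("pics/tt21.png",c["img"][:,:,::-1])
E
```

```text
time_s: 29.05
ee_pos: [0.4187, -0.3826, 0.1595]
orientation: [-98.8, 89.9, 157.0]
contact_force: [0.1, 0.8, 0.1]
width: 0.499
0,0,.018,.030,.045 239 board-frame circ mm [ 0.6 -0.3 30. ] mean [-1.  -0.5 24.6]
0,0,.05,.068,.03 69 board-frame circ mm [-2.4 -1.2 21.1] mean [-2.3 -1.3 56.3]
-.076,.076,.048,.07,.03 57 board-frame circ mm [-76.8  76.6  10.9] mean [-76.4  76.4  60. ]
.076,-.076,.048,.07,.03 58 board-frame circ mm [ 75.7 -76.9  11. ] mean [ 75.2 -76.9  59.6]
0,.076,.068,.09,.03 173 board-frame circ mm [-2.4 76.4 18.7] mean [-2.4 76.3 76.2]
0,-.076,.064,.09,.025 84 board-frame circ mm [ -0.4 -76.5  13.3] mean [ -1.1 -76.7  72. ]
.552,.393,.046,.07
top 52 mean [0.5536 0.3931 0.052 ] circ [0.5539 0.3933 0.0111] mid [0.5535 0.3928 0.0521]
scene 29 mean [0.5521 0.3897 0.0509] circ [0.5539 0.3899 0.0119] mid [0.553  0.3898 0.05  ]
.53,-.372,.02,.04
top 122 mean [ 0.5297 -0.3718  0.026 ] circ [ 0.5298 -0.3718  0.0172] mid [ 0.5298 -0.3721  0.0266]
scene 293 mean [ 0.5278 -0.3757  0.026 ] circ [ 0.5288 -0.3742  0.0171] mid [ 0.5287 -0.3741  0.0246]
```

View pics/t21.png

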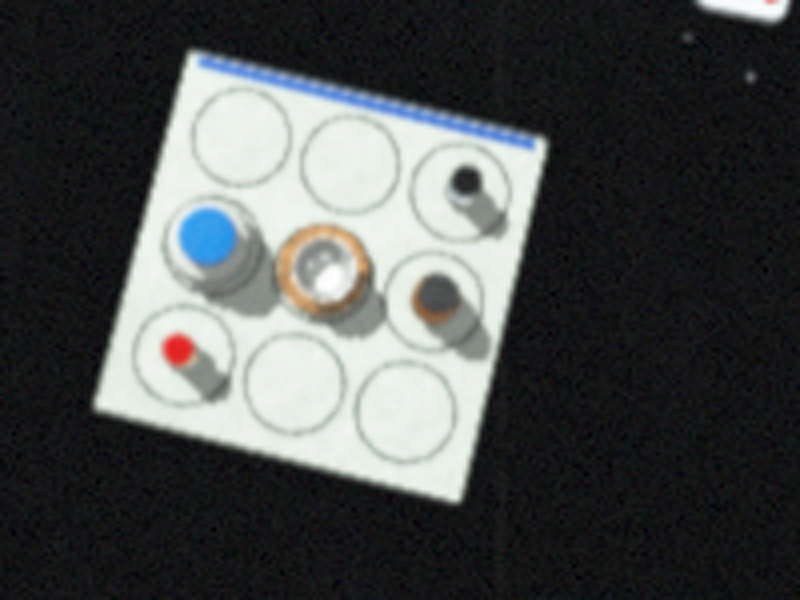

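View pics/s21.png

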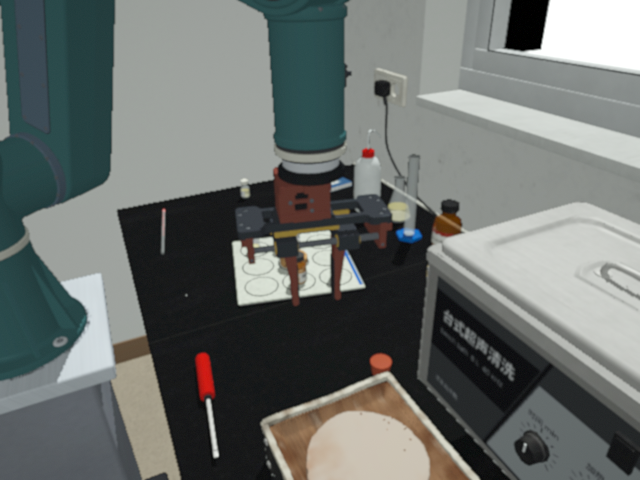

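View pics/tt21.png

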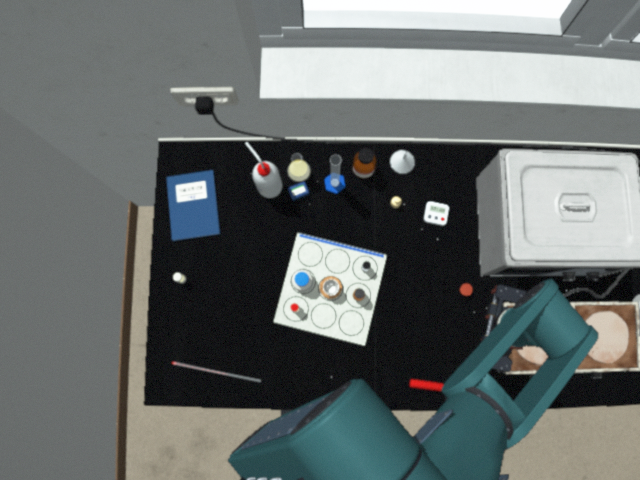

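The top view shows all four things upright in place: red vial (178,350), black vial (465,180), crucible on the pad (325,270). The jar, dropper and bystanders are where they were, and the arm is clear. Handing in.

Run:
```python
from workcell import robot
print(robot.close_job()); print(robot.get_state()["time_s"])
```

```text
the job is handed in; nothing more can be done
None
the job is handed in; nothing more can be done
```

The layout is set out as asked and the job is handed in, at about 30 s of the 104 s allowed. I placed the cork pad on the middle ring, stood the crucible on it, then placed the red vial front-left and the black vial back-right. Everything is released and the arm is clear.

**Placing:** In the last top-camera check, the pad and the two vials were within about 1 mm of centre. The crucible rim read about 2.5 mm off, and I left it there. Part of that may be the camera, because the untouched jar and dropper read 1–2 mm off in the same direction. All four things stood upright.

**Rest of the bench:** The jar, dropper, white vial and stopper measured within 2 mm of their first readings. The brass weight I checked only by eye.

**Disagreements along the way:**
- The real fingertips were about 27 mm higher than the reported TCP, so I set heights from the camera and by touch. The contact force on setting down was at most about 13 N.
- The scene camera read about 3 mm lower in y than the top camera. I used the top camera, which agreed with the arm.
- In the last scene view the gripper hid most of the board, so the final positions of the placed things rest on the top camera alone.

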